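Polishing wheels back on their own posts

ROBOT

A 6-joint arm with a two-finger parallel gripper is mounted at the origin on the work surface. World frame = base frame: x ahead of the robot, y to its left, z up, the work surface at z = 0. Lengths are in m, angles in rad, forces in N, time in s.
With the tool pointing down it reaches from about 0.4 to 0.825 m from the base axis. Payload 7 kg.
Tool frame: the origin (TCP) lies between the finger pads; the fingertips stand tip_reach ahead of it and the grasp point (between the pads) lies 3 mm ahead of it (tip_reach is the distance from the TCP to the fingertips, in m); z points along the fingers, y is the line along which they close (so a half turn about z gives the same grasp; the last joint's range is limited). The gripper opens to 85 mm and grips with 20 to 120 N. Pads are 22 mm wide; open, the fingers measure 114 mm over their backs; the gripper's body (76 mm by 85 mm) begins 54 mm behind the grasp point. The pads swing forward as they close: fully open they stand 13 mm farther back than shut.
Start: joints at [1.393, 0.359, 0.012, 0, -1.224, -0.288], TCP at [0.303, 0.603, 0.253] pointing down, gripper open.
Joint ranges: [-3.07, 3.07], [-1.43, 2.12], [-1.02, 1.25], [-3.03, 1.67], [-3.05, -0], [-3.03, 3.03]. Speed limits (rad/s): [2.39, 2.39, 3.01, 3.14, 3.14, 3.14].

INTERFACE

Orientations are given as a rotation vector (axis times angle).
In Python, from cell import * gives the robot as it stands.
- The arm moves only by the tool carry_out, never from a script. Its argument "motion" is a list of rows, each an object of numbers: "gripper": the closure in counts, from 0 (fully open) to 255 (shut); "tx", "ty", "tz": the shift along the world's x, y, z in cm; "rx", "ry", "rz": the turn, a rotation vector about the world's x, y, z in degrees. A call has 1 to 12 rows; each row shifts and turns the commanded pose from where the row before left it; what a row does not reach is not made up. A row lasts 1/10 s, in which the tool goes at most 50 mm and 8.59 degrees, less where a joint would pass 70% of its speed; a pose out of reach is approached as far as the arm can. A call is refused whole if a number of a shift passes 5 or a number of a turn 8.59, either way. A call with a gripper value outside its range is refused whole. The fingers move at their own pace and stop on an object; "newtons" is the grip in N (left out, the last holds). Time passes only in rows, so rows that do not move let the fingers close. It gives the time, the measured TCP pose, the force, the opening and the grip force at its end, in the units of the state.
- sense(): the state, without advancing time (a new reading comes with each control period).
- read_camera(name): name is "scene" or "top" or "wrist"; returns a dict with "image" (400x640x3 uint8, blue, green, red), "vfov" (degrees; the focal length in pixels is half the picture's height over the tangent of half this angle, whatever the lens; pixels are square), "cx", "cy" (the principal point, pixels), "D" ([k1, k2, p1, p2, k3] as OpenCV has them; the pictures are not rectified), "rvec" (rotation vector, rad) and "tvec" (3), from world to camera coordinates, as OpenCV has them. Camera axes: x right, y down, z forward; pixel columns grow to the right and rows downward; lengths in m; the calibration is good to about 2 mm. A picture is of the moment at which its call begins. There is no depth.
- close_job(): hands the job in; it is judged then, once.
The state is a dict: "clock": time; "joint_pos": joint angles; "joint_velocities": joint speeds; "joint_efforts": joint torques, N m; "position": TCP position; "eef_rot": TCP orientation; "ft_force": force on the tool from outside, world axes, zero at the start; "moment": the same for the moment, N m; "finger_gap": finger opening in m; "grip_force": force on a finger pad.
Only numpy, scipy, OpenCV 4.12 (cv2) and the standard library are available. Lean on these libraries where they do the work, as an engineer would, in place of code of your own. Each camera call takes 0.05 s, during which the arm holds its last target. There are 200 camera calls.

TASK

The four polishing wheels beside the bench grinder are all on the wrong posts: put each one on the post whose colour matches its collar, lying flat on the base, let go of and still. The plain wooden post is there for parking a wheel on the way. Grit carries over, so never let two wheels touch or share a post, never put a wheel down on the bench, don't tip a wheel over, and leave the small glass jar standing where it is.

Things in the scene. Friction and masses are not known exactly. Their poses are not given: they have to be found in the camera images.
- wheel_red: The red polishing wheel, loose, 0.1 to 0.15 kg: a grey felt disc, 70 mm across and 18 mm thick, with a red collar (a tube 40 mm across) standing 32 mm up from its top, 50 mm high in all. A bore 28 mm wide runs right through disc and collar. Grasp it by the collar from above. Origin: centre of the disc's underside; z up along the bore.
- wheel_blue: The blue polishing wheel, loose, 0.1 to 0.15 kg: a grey felt disc, 70 mm across and 18 mm thick, with a blue collar (a tube 40 mm across) standing 32 mm up from its top, 50 mm high in all. A bore 28 mm wide runs right through disc and collar. Grasp it by the collar from above. Origin: centre of the disc's underside; z up along the bore.
- wheel_green: The green polishing wheel, loose, 0.1 to 0.15 kg: a grey felt disc, 70 mm across and 18 mm thick, with a green collar (a tube 40 mm across) standing 32 mm up from its top, 50 mm high in all. A bore 28 mm wide runs right through disc and collar. Grasp it by the collar from above. Origin: centre of the disc's underside; z up along the bore.
- wheel_yellow: The yellow polishing wheel, loose, 0.1 to 0.15 kg: a grey felt disc, 70 mm across and 18 mm thick, with a yellow collar (a tube 40 mm across) standing 32 mm up from its top, 50 mm high in all. A bore 28 mm wide runs right through disc and collar. Grasp it by the collar from above. Origin: centre of the disc's underside; z up along the bore.
- post_red: The red post. Fixed to the bench: a round base 96 mm across and 8 mm thick, with an upright pin in its centre, 12 mm across, whose rounded tip is 64 mm above the bench. A wheel goes over the pin with 8 mm play all round and rests flat on the base, its underside 8 mm above the bench. Origin: centre of the base underside, on the bench; z up.
- post_blue: The blue post. Fixed to the bench: a round base 96 mm across and 8 mm thick, with an upright pin in its centre, 12 mm across, whose rounded tip is 64 mm above the bench. A wheel goes over the pin with 8 mm play all round and rests flat on the base, its underside 8 mm above the bench. Origin: centre of the base underside, on the bench; z up.
- post_green: The green post. Fixed to the bench: a round base 96 mm across and 8 mm thick, with an upright pin in its centre, 12 mm across, whose rounded tip is 64 mm above the bench. A wheel goes over the pin with 8 mm play all round and rests flat on the base, its underside 8 mm above the bench. Origin: centre of the base underside, on the bench; z up.
- post_yellow: The yellow post. Fixed to the bench: a round base 96 mm across and 8 mm thick, with an upright pin in its centre, 12 mm across, whose rounded tip is 64 mm above the bench. A wheel goes over the pin with 8 mm play all round and rests flat on the base, its underside 8 mm above the bench. Origin: centre of the base underside, on the bench; z up.
- post_spare: The spare post, plain pale wood, empty at the start. Fixed to the bench: a round base 96 mm across and 8 mm thick, with an upright pin in its centre, 12 mm across, whose rounded tip is 64 mm above the bench. A wheel goes over the pin with 8 mm play all round and rests flat on the base, its underside 8 mm above the bench. Origin: centre of the base underside, on the bench; z up.
- glass_jar: A small closed glass jar with a steel cap standing loose among the posts, 40 mm across, 65 mm high; a bystander. Origin: centre of its underside.

How it is judged:
By the outcome, as a careful person would: the job done as asked, in the order asked, and still so for the second after the job is handed in, with the robot touching nothing.
It also fails if it takes over 115 s, if anything falls off the work surface, if the arm or the gripper's body presses on something with over 40 N, if the wrist force passes 120 N, or if a joint passes its speed limit or range.

## Working session

There is one attempt and no reset: what is moved stays moved. The work goes in short steps, Python scripts to look and compute and a tool call to move; the robot and the scene stay as the last step left them, time stands still between calls to the robot, and variables do not carry over. Pictures are saved under pics/ and viewed, at most 14 in all, crops included, and the job is handed in when it is done.

Besides the shell and the picture viewer there is one more tool, called after "Request:" in YAML: its name, and indented under it one key for each argument. carry_out: Moves the arm, as the interface text tells. Its arguments: {"type":"object","properties":{"motion":{"type":"array"},"newtons":{"type":"number"}},"required":["motion"]}

```bash
mkdir -p pics; ls; python3 - <<'E'
from cell import *
import cv2, numpy as np
s=sense(); print({k:np.round(v,3) for k,v in s.items()})
for n in ("top","scene"):
    c=read_camera(n); cv2.imwrite(f"pics/{n}0.png",c["image"])
    print(n,c["vfov"],c["cx"],c["cy"],c["D"],c["rvec"],c["tvec"])
E
```

```text
pics
{'clock': np.float64(0.0), 'joint_pos': array([ 1.393,  0.359,  0.011, -0.   , -1.224, -0.288]), 'joint_velocities': array([ 0.001, -0.001, -0.   , -0.   ,  0.002, -0.001]), 'joint_efforts': array([-1.0000e-03, -5.8331e+01,  2.9342e+01,  6.9370e+00, -6.0000e-03,
       -0.0000e+00]), 'position': array([0.303, 0.603, 0.252]), 'eef_rot': array([ 3.055, -0.725, -0.   ]), 'ft_force': array([-1.002, -0.338, -0.221]), 'moment': array([-0.012,  0.054, -0.031]), 'grip_force': np.float64(0.0), 'finger_gap': np.float64(0.085)}
top 50.91366101108419 317.8513733691481 201.5643232167955 [-0.09457742  0.          0.          0.          0.        ] [ 2.13653384 -2.17469619  0.04377655] [0.03648289 0.53319625 0.81419156]
scene 48.39149009155892 321.0600644827621 203.23576835795333 [-0.00132202  0.          0.          0.          0.        ] [ 1.6576033   1.91473582 -0.76627413] [ 0.08034887 -0.36322486  1.28411532]
```

View pics/top0.png

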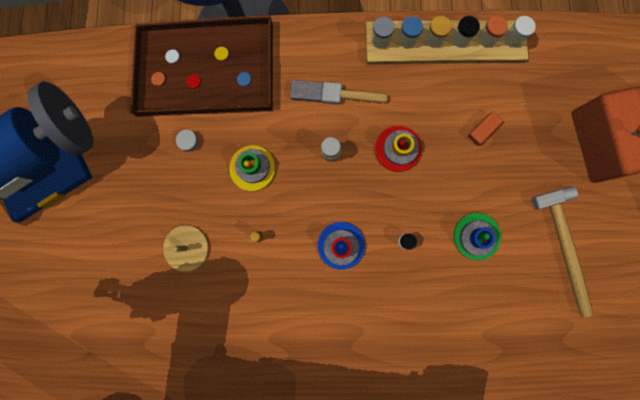

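View pics/scene0.png

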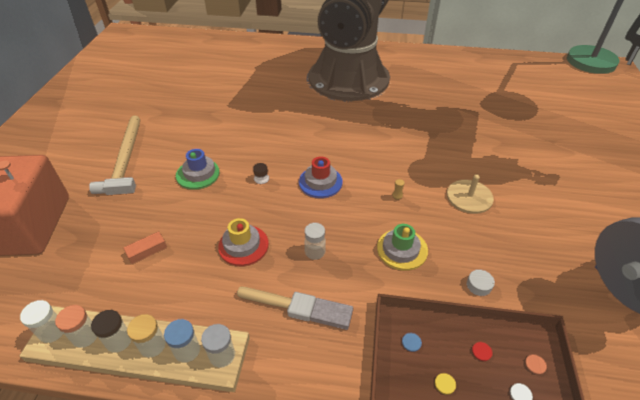

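```bash
cat > h.py <<'E'
from cell import *
import cv2, numpy as np
HUE={'red':[(0,7),(173,180)],'yellow':[(22,33)],'green':[(45,85)],'blue':[(100,125)]}
def K(c):
    f=200/np.tan(np.radians(c["vfov"])/2); return np.array([[f,0,c["cx"]],[0,f,c["cy"]],[0,0,1.]])
def ray(c,p):
    u=cv2.undistortPoints(np.array([[p]],float),K(c),np.array(c["D"],float))[0,0]
    R=cv2.Rodrigues(np.array(c["rvec"],float))[0]; d=R.T@np.r_[u,1]
    return -R.T@np.array(c["tvec"],float).ravel(), d/np.linalg.norm(d)
def plane(c,p,z):
    o,d=ray(c,p); return (o+d*(z-o[2])/d[2])[:2]
def tri(c1,p1,c2,p2):
    (a,d),(b,e)=ray(c1,p1),ray(c2,p2)
    t=np.linalg.lstsq(np.c_[d,-e],b-a,rcond=None)[0]
    P,Q=a+t[0]*d,b+t[1]*e; return (P+Q)/2,np.linalg.norm(P-Q)
def proj(c,P): return cv2.projectPoints(np.array([P],float),np.array(c["rvec"],float),np.array(c["tvec"],float),K(c),np.array(c["D"],float))[0].ravel()
def mask(img,col,smin=150,vmin=45):
    h=cv2.cvtColor(img,cv2.COLOR_BGR2HSV); m=0
    for a,b in HUE[col]: m=m|cv2.inRange(h,(a,smin,vmin),(b,255,255))
    return m
def roi(m,p,r):
    k=np.zeros_like(m); cv2.circle(k,tuple(int(v) for v in p),r,255,-1); return m&k
def hull(m,big=True):
    cs=[c for c in cv2.findContours(m,0,cv2.CHAIN_APPROX_NONE)[0] if len(c)>8]
    return cv2.convexHull(np.vstack(cs))
def cen(h):
    M=cv2.moments(h); return np.array([M['m10'],M['m01']])/M['m00']
E
python3 - <<'E'
from h import *
import cell; print([n for n in dir(cell) if not n.startswith('_')], getattr(cell,'tip_reach',None))
t,s=read_camera("top"),read_camera("scene")
S={'yellow':((252,167),(403,247),'green'),'red':((398,148),(243,242),'yellow'),'blue':((342,246),(320,180),'red'),'green':((478,237),(197,172),'blue')}
ot,os_=t["image"].copy(),s["image"].copy()
for col,(pt,ps,w) in S.items():
    hb=hull(roi(mask(t["image"],col),pt,32)); hs=hull(roi(mask(s["image"],col),ps,34))
    ct=cv2.fitEllipse(hb); 
    pts=hs[:,0,:]; low=pts[pts[:,1]>(pts[:,1].min()+.35*np.ptp(pts[:,1]))]
    # dense lower outline
    m=np.zeros(os_.shape[:2],np.uint8); cv2.fillConvexPoly(m,hs,255)
    d=cv2.findContours(m,0,cv2.CHAIN_APPROX_NONE)[0][0]; d=d[d[:,0,1]>ps[1]-2]
    cs=cv2.fitEllipse(d)
    P,e=tri(t,ct[0],s,cs[0])
    print('post',col,np.round(ct[0],1),np.round(ct[1],1),np.round(cs[0],1),np.round(cs[1],1),'tri',P.round(4),round(e,4),'plane8',plane(t,ct[0],.006).round(4),plane(s,cs[0],.006).round(4))
    wt=hull(roi(mask(t["image"],w),pt,18)); ws=hull(roi(mask(s["image"],w),(ps[0],ps[1]-10),20))
    Q,e=tri(t,cen(wt),s,cen(ws))
    print('  wheel',w,cen(wt).round(1),cen(ws).round(1),'tri',Q.round(4),round(e,4),'plane42',plane(t,cen(wt),.042).round(4))
    for o,hh in ((ot,(hb,wt)),(os_,(hs,ws))): cv2.drawContours(o,list(hh),-1,(255,255,255),1)
    cv2.ellipse(os_,cs,(255,0,255),1)
h=cv2.cvtColor(t["image"],cv2.COLOR_BGR2HSV); print(h[235:262:6,165:210:6].tolist()[:3],h[280,150],h[215,190])
h2=cv2.cvtColor(s["image"],cv2.COLOR_BGR2HSV); print(h2[200,455:490:8].tolist(),h2[225,470])
o=np.vstack([cv2.resize(ot[110:290,150:520],None,fx=1.6,fy=1.6),cv2.resize(os_[130:290,160:530],None,fx=1.6,fy=1.6)])
cv2.imwrite("pics/m1.png",o); print(o.shape)
E
```

```text
['Unreachable', 'close_job', 'read_camera', 'sense', 'tip_reach'] 0.022
post yellow [251.8 167.9] [45.2 45.8] [402.1 249.6] [37.1 49.2] tri [6.090e-01 1.637e-01 6.000e-04] 0.0021 plane8 [0.608  0.1637] [0.6135 0.162 ]Traceback (most recent call last):
  File "<stdin>", line 16, in <module>
  File "h.py", line 25, in hull
    return cv2.convexHull(np.vstack(cs))
                          ~~~~~~~~~^^^^
    return _nx.concatenate(arrs, 0, dtype=dtype, casting=casting)
           ~~~~~~~~~~~~~~~^^^^^^^^^^^^^^^^^^^^^^^^^^^^^^^^^^^^^^^
ValueError: need at least one array to concatenate
```

```bash
sed -i 's/smin=150/smin=110/; s/(45,85)/(40,90)/; s/len(c)>8/len(c)>6/' h.py
cat > meas.py <<'E'
from h import *
t,s=read_camera("top"),read_camera("scene")
S={'yellow':((252,167),(403,247),'green'),'red':((398,148),(243,242),'yellow'),'blue':((342,246),(320,180),'red'),'green':((478,237),(197,172),'blue')}
ot,os_=t["image"].copy(),s["image"].copy()
for col,(pt,ps,w) in S.items():
  try:
    hb=hull(roi(mask(t["image"],col),pt,32)); hs=hull(roi(mask(s["image"],col),ps,34))
    ct=cv2.fitEllipse(hb)
    m=np.zeros(os_.shape[:2],np.uint8); cv2.fillConvexPoly(m,hs,255)
    d=cv2.findContours(m,0,cv2.CHAIN_APPROX_NONE)[0][0]; d=d[d[:,0,1]>ps[1]-2]
    cs=cv2.fitEllipse(d)
    for o,hh in ((ot,hb),(os_,hs)): cv2.drawContours(o,[hh],-1,(255,255,255),1)
    cv2.ellipse(os_,cs,(255,0,255),1)
    P,e=tri(t,ct[0],s,cs[0])
    print('post',col,np.round(ct[0],1),np.round(ct[1],1),np.round(cs[0],1),np.round(cs[1],1),'tri',P.round(4),round(e,4),'plane',plane(t,ct[0],.006).round(4),plane(s,cs[0],.006).round(4))
    wt=hull(roi(mask(t["image"],w),pt,18)); ws=hull(roi(mask(s["image"],w),(ps[0],ps[1]-10),20))
    Q,e=tri(t,cen(wt),s,cen(ws))
    print('  wheel',w,cen(wt).round(1),cen(ws).round(1),'tri',Q.round(4),round(e,4),'plane42',plane(t,cen(wt),.042).round(4))
    for o,hh in ((ot,wt),(os_,ws)): cv2.drawContours(o,[hh],-1,(255,255,255),1)
  except Exception as x: print(col,w,x)
h=cv2.cvtColor(t["image"],cv2.COLOR_BGR2HSV); print(h[262,170:205:8].tolist(),h[235,170:205:8].tolist(),h[280,150],h[215,190],h[162:170:2,236:262:4].tolist())
h2=cv2.cvtColor(s["image"],cv2.COLOR_BGR2HSV); print(h2[200,455:490:8].tolist(),h2[225,470])
o=np.vstack([cv2.resize(ot[110:290,150:520],None,fx=1.7,fy=1.7),cv2.resize(os_[130:290,160:530],None,fx=1.7,fy=1.7)])
cv2.imwrite("pics/m1.png",o); print(o.shape)
E
python3 meas.py
```

```text
post yellow [251.8 167.9] [45.2 45.8] [402.1 249.6] [36.9 49.2] tri [6.090e-01 1.638e-01 5.000e-04] 0.0022 plane [0.608  0.1638] [0.6136 0.162 ]
  wheel green [249.2 163. ] [404.3 232.1] tri [0.6098 0.1596 0.0525] 0.0005 plane42 [0.6117 0.1615]
post red [398.1 148.1] [46.1 47. ] [242.9 245.2] [39.6 50.6] tri [ 0.6432 -0.14    0.0012] 0.0016 plane [ 0.642  -0.1385] [ 0.6468 -0.1393]
  wheel yellow [403. 144.] [239.1 228.9] tri [ 0.6414 -0.1425  0.0469] 0.0003 plane42 [ 0.6424 -0.1432]
post blue [340.8 245.2] [46.7 47. ] [320.4 181.9] [27.9 41.4] tri [ 0.4461 -0.0179  0.0007] 0.0015 plane [ 0.4461 -0.0171] [ 0.4517 -0.0179]
  wheel red [341.2 247.4] [320.4 167.2] tri [ 0.4425 -0.0184  0.0407] 0.0016 plane42 [ 0.4424 -0.0176]
post green [477. 236.] [46.6 47.5] [197.  174.1] [25.4 42.7] tri [ 0.4594 -0.2956 -0.0013] 0.0018 plane [ 0.4592 -0.2923] [ 0.4667 -0.2925]
  wheel blue [482.3 237.8] [194.8 154.6] tri [ 0.4562 -0.289   0.0534] 0.0045 plane42 [ 0.4557 -0.2906]
[[20, 140, 190], [20, 136, 185], [20, 144, 152], [21, 142, 169], [20, 143, 105]] [[19, 145, 169], [19, 144, 161], [19, 148, 165], [19, 143, 170], [20, 138, 174]] [ 12 179  87] [ 13 181 152] [[[5, 29, 106], [68, 214, 125], [24, 238, 150], [23, 255, 131], [22, 253, 114], [63, 177, 138], [64, 87, 47]], [[167, 18, 97], [67, 210, 124], [25, 245, 149], [23, 237, 139], [23, 249, 90], [65, 182, 136], [65, 112, 50]], [[175, 16, 96], [66, 187, 135], [26, 190, 55], [23, 248, 77], [22, 255, 53], [67, 195, 131], [66, 107, 50]], [[170, 13, 117], [64, 108, 111], [68, 230, 80], [24, 220, 66], [59, 176, 100], [69, 235, 78], [63, 44, 52]]]
[[19, 109, 215], [18, 110, 214], [18, 110, 208], [18, 110, 188], [19, 108, 217]] [ 12 142 190]
(578, 629, 3)
```

View pics/m1.png

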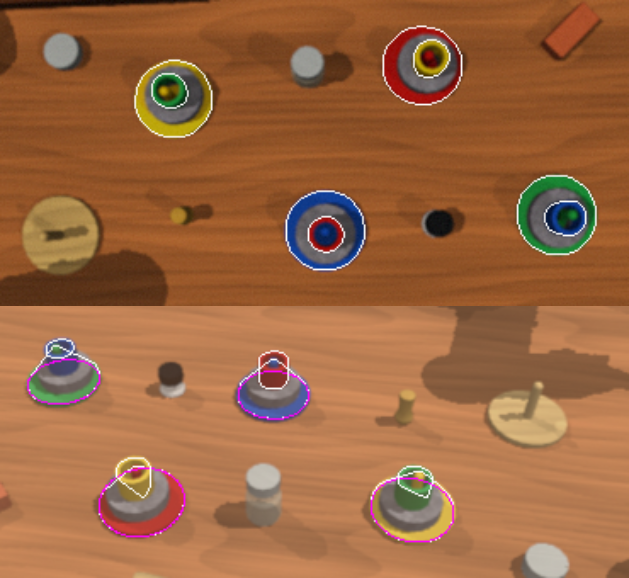

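```bash
cat > meas2.py <<'E'
from h import *
t,s=read_camera("top"),read_camera("scene")
S={'green':((249,163),(404,236)),'yellow':((403,144),(239,234)),'red':((341,247),(320,168)),'blue':((482,238),(196,160))}
for w,(pt,ps) in S.items():
    wt=hull(roi(mask(t["image"],w,120,40),pt,13)); ws=hull(roi(mask(s["image"],w,75),ps,17))
    Q,e=tri(t,cen(wt),s,cen(ws))
    print(w,cv2.boundingRect(wt),cv2.boundingRect(ws),'tri',Q.round(4),round(e,4),'plane42',plane(t,cen(wt),.042).round(4))
def wood(c,p,r,lo,hi): return roi(cv2.inRange(cv2.cvtColor(c["image"],cv2.COLOR_BGR2HSV),lo,hi),p,r)
mt=wood(t,(186,248),30,(16,110,70),(28,165,255)); ms=wood(s,(470,196),28,(16,60,100),(26,122,255))
ht,hs=hull(mt),hull(ms[:, :])
base=hs[hs[:,0,1]>186]
ct=cv2.fitEllipse(ht); cs=cv2.fitEllipse(base)
P,e=tri(t,ct[0],s,cs[0]); print('spare',np.round(ct,1) if 0 else (ct,cs),P.round(4),e,plane(t,ct[0],.006).round(4),plane(s,cs[0],.006).round(4))
# jar
print('jar cap', plane(t,(330.5,149),.065).round(4), plane(s,(315,231),.065).round(4))
o=np.hstack([cv2.resize(s["image"][135:215,420:520],None,fx=4,fy=4),cv2.resize(t["image"][205:285,136:236],None,fx=4,fy=4)])
cv2.imwrite("pics/m2.png",o)
E
python3 meas2.py
```

```text
green (239, 153, 22, 21) (392, 224, 23, 26) tri [0.6115 0.16   0.0426] 0.0026 plane42 [0.6116 0.1614]
yellow (392, 133, 23, 23) (228, 219, 21, 23) tri [ 0.6412 -0.1425  0.0467] 0.0003 plane42 [ 0.6422 -0.1431]
red (331, 237, 22, 21) (311, 156, 19, 23) tri [ 0.4428 -0.0185  0.0406] 0.0019 plane42 [ 0.4427 -0.0176]
blue (470, 228, 25, 21) (186, 149, 20, 21) tri [ 0.4557 -0.2914  0.0409] 0.0007 plane42 [ 0.4557 -0.2907]
spare (((185.25692749023438, 247.80995178222656), (45.323753356933594, 46.619895935058594), 14.738154411315918), ((469.7405090332031, 195.97093200683594), (32.3116455078125, 46.94126510620117), 104.91302490234375)) [0.4446 0.3039 0.0028] 0.002375962024520852 [0.4446 0.304 ] [0.4485 0.3016]
jar cap [ 0.6308 -0.0007] [ 6.411e-01 -4.000e-04]
```

View pics/m2.png

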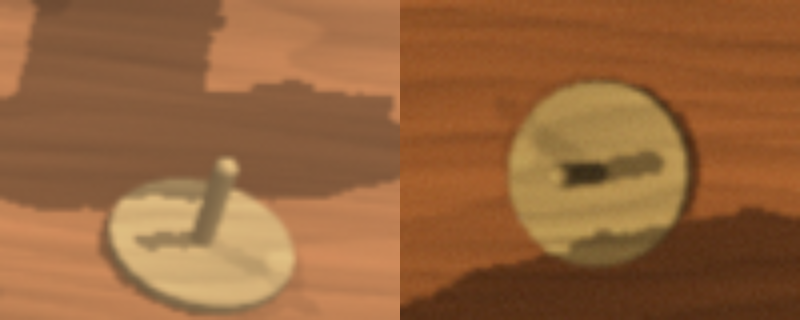

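The crops show the spare pin's tip at about (477,176) in scene and (175,249) in top, which fits an upright pin. The hulls sit well on the bases and collars, so I'm moving over the green wheel.

Request:
carry_out:
  motion:
    - {"gripper":0,"tx":2.6,"ty":-3.7,"tz":-0.4}
    - {"tx":2.6,"ty":-3.7,"tz":-0.4}
    - {"tx":2.6,"ty":-3.7,"tz":-0.4}
    - {"tx":2.6,"ty":-3.7,"tz":-0.4}
    - {"tx":2.6,"ty":-3.7,"tz":-0.4}
    - {"tx":2.6,"ty":-3.7,"tz":-0.4}
    - {"tx":2.6,"ty":-3.7,"tz":-0.4}
    - {"tx":2.6,"ty":-3.7,"tz":-0.4}
    - {"tx":2.6,"ty":-3.7,"tz":-0.4}
    - {"tx":2.6,"ty":-3.7,"tz":-0.4}
    - {"tx":2.3,"ty":-3.6,"tz":-0.4}
    - {}
  newtons: 40

```text
invalid input at $.motion[0]: expected keys gripper, tx, ty, tz, rx, ry, rz
```

```bash
cat > look.py <<'E'
from h import *
import sys
n=sys.argv[1]; zs=float(sys.argv[2])
s=sense(); print(s["position"].round(4),s["eef_rot"].round(3),s["ft_force"].round(1),round(float(s["finger_gap"]),4),s["clock"])
c=read_camera("wrist"); cv2.imwrite(f"pics/w_{n}.png",c["image"])
for col in sys.argv[3:]:
    m=mask(c["image"],col,90,40); m=cv2.morphologyEx(m,cv2.MORPH_OPEN,np.ones((5,5)))
    k=[x for x in cv2.findContours(m,0,cv2.CHAIN_APPROX_NONE)[0] if len(x)>40]
    for x in k:
        hh=cv2.convexHull(x); e=cv2.minEnclosingCircle(hh)
        print(col,cen(hh).round(1),round(e[1],1),[(z,plane(c,cen(hh),z).round(4).tolist()) for z in (.006,.042,.058)])
E
python3 look.py g1 0.05 green yellow
```

```text
[0.3032 0.603  0.2531] [ 3.057 -0.725 -0.   ] [ 0.1  0.3 -0.2] 0.0851 0.4
```

View pics/w_g1.png

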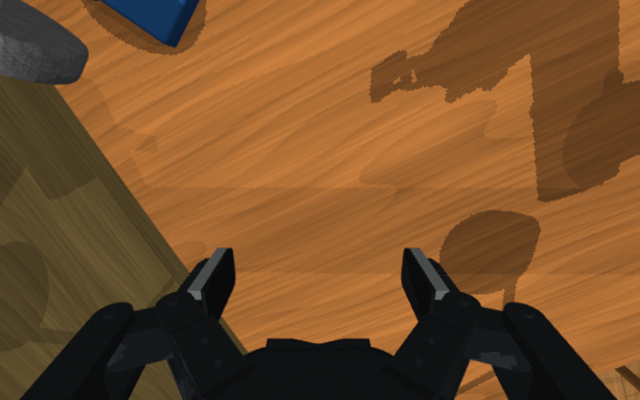

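The move was refused because every row needs all its keys. The wrist view still shows bare bench at the start pose, with the finger pads at about (215,270) and (425,270).

Request:
carry_out:
  motion:
    - {"gripper":0,"tx":2.6,"ty":-3.7,"tz":-0.4,"rx":0,"ry":0,"rz":0}
    - {"gripper":0,"tx":2.6,"ty":-3.7,"tz":-0.4,"rx":0,"ry":0,"rz":0}
    - {"gripper":0,"tx":2.6,"ty":-3.7,"tz":-0.4,"rx":0,"ry":0,"rz":0}
    - {"gripper":0,"tx":2.6,"ty":-3.7,"tz":-0.4,"rx":0,"ry":0,"rz":0}
    - {"gripper":0,"tx":2.6,"ty":-3.7,"tz":-0.4,"rx":0,"ry":0,"rz":0}
    - {"gripper":0,"tx":2.6,"ty":-3.7,"tz":-0.4,"rx":0,"ry":0,"rz":0}
    - {"gripper":0,"tx":2.6,"ty":-3.7,"tz":-0.4,"rx":0,"ry":0,"rz":0}
    - {"gripper":0,"tx":2.6,"ty":-3.7,"tz":-0.4,"rx":0,"ry":0,"rz":0}
    - {"gripper":0,"tx":2.6,"ty":-3.7,"tz":-0.4,"rx":0,"ry":0,"rz":0}
    - {"gripper":0,"tx":2.6,"ty":-3.7,"tz":-0.4,"rx":0,"ry":0,"rz":0}
    - {"gripper":0,"tx":2.3,"ty":-3.6,"tz":-0.4,"rx":0,"ry":0,"rz":0}
    - {"gripper":0,"tx":0,"ty":0,"tz":0,"rx":0,"ry":0,"rz":0}
  newtons: 40

```text
clock: 1.65
position: [0.5878, 0.1929, 0.2085]
eef_rot: [3.054, -0.732, -0.001]
ft_force: [-0.6, 0.8, 0.8]
finger_gap: 0.0852
grip_force: 0.0
```

```bash
python3 look.py g2 0.05 green yellow
```

```text
[0.5878 0.1929 0.2085] [ 3.054e+00 -7.320e-01 -1.000e-03] [-0.6  0.8  0.8] 0.0852 1.65
green [337.9 148.1] 21.8 [(0.006, [0.6026, 0.1594]), (0.042, [0.6086, 0.1593]), (0.058, [0.6112, 0.1592])]
yellow [ 61.  335.7] 21.3 [(0.006, [0.5418, 0.6255]), (0.042, [0.5545, 0.5737]), (0.058, [0.5602, 0.5507])]
yellow [333.4 143.8] 43.6 [(0.006, [0.6092, 0.1618]), (0.042, [0.6144, 0.1614]), (0.058, [0.6167, 0.1612])]
```

View pics/w_g2.png

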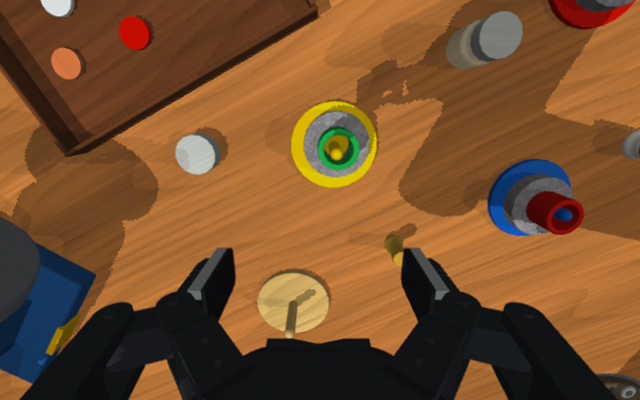

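The wrist view shows the green collar at (338,148) inside the yellow base at (333,144), and it agrees with the top view to about 2 mm. Next I descend and grip.

Request:
carry_out:
  motion:
    - {"gripper":0,"tx":2.3,"ty":-3.3,"tz":0,"rx":0,"ry":0,"rz":0}
    - {"gripper":0,"tx":0,"ty":0,"tz":-3.5,"rx":0,"ry":0,"rz":0}
    - {"gripper":0,"tx":0,"ty":0,"tz":-3.5,"rx":0,"ry":0,"rz":0}
    - {"gripper":0,"tx":0,"ty":0,"tz":-3.5,"rx":0,"ry":0,"rz":0}
    - {"gripper":0,"tx":0,"ty":0,"tz":-2.5,"rx":0,"ry":0,"rz":0}
    - {"gripper":0,"tx":0,"ty":0,"tz":-1.5,"rx":0,"ry":0,"rz":0}
    - {"gripper":0,"tx":0,"ty":0,"tz":-0.7,"rx":0,"ry":0,"rz":0}
    - {"gripper":0,"tx":0,"ty":0,"tz":0,"rx":0,"ry":0,"rz":0}
    - {"gripper":0,"tx":0,"ty":0,"tz":0,"rx":0,"ry":0,"rz":0}

```text
clock: 2.6
position: [0.6096, 0.1648, 0.0583]
eef_rot: [-3.056, 0.724, -0.002]
ft_force: [-0.9, 0.6, 0.8]
finger_gap: 0.0855
grip_force: 0.0
```

Request:
carry_out:
  motion:
    - {"gripper":255,"tx":0,"ty":0,"tz":0,"rx":0,"ry":0,"rz":0}
    - {"gripper":255,"tx":0,"ty":0,"tz":0,"rx":0,"ry":0,"rz":0}
    - {"gripper":255,"tx":0,"ty":0,"tz":0,"rx":0,"ry":0,"rz":0}
    - {"gripper":255,"tx":0,"ty":0,"tz":0,"rx":0,"ry":0,"rz":0}
    - {"gripper":255,"tx":0,"ty":0,"tz":0,"rx":0,"ry":0,"rz":0}
    - {"gripper":255,"tx":0,"ty":0,"tz":0,"rx":0,"ry":0,"rz":0}
    - {"gripper":255,"tx":0,"ty":0,"tz":0,"rx":0,"ry":0,"rz":0}
    - {"gripper":255,"tx":0,"ty":0,"tz":0,"rx":0,"ry":0,"rz":0}
  newtons: 40

```text
clock: 3.4
position: [0.6094, 0.164, 0.0583]
eef_rot: [-3.057, 0.725, -0.001]
ft_force: [-2.4, -0.2, 5.5]
finger_gap: 0.0388
grip_force: 39.9
```

Request:
carry_out:
  motion:
    - {"gripper":255,"tx":0,"ty":0,"tz":1,"rx":0,"ry":0,"rz":0}
    - {"gripper":255,"tx":0,"ty":0,"tz":2,"rx":0,"ry":0,"rz":0}
    - {"gripper":255,"tx":0,"ty":0,"tz":3,"rx":0,"ry":0,"rz":0}
    - {"gripper":255,"tx":0,"ty":0,"tz":3,"rx":0,"ry":0,"rz":0}
    - {"gripper":255,"tx":0,"ty":0,"tz":3,"rx":0,"ry":0,"rz":0}
    - {"gripper":255,"tx":-1.5,"ty":1.2,"tz":0,"rx":0,"ry":0,"rz":0}
    - {"gripper":255,"tx":-2,"ty":1.8,"tz":0,"rx":0,"ry":0,"rz":0}
    - {"gripper":255,"tx":-2,"ty":2,"tz":0,"rx":0,"ry":0,"rz":0}
    - {"gripper":255,"tx":0,"ty":0,"tz":0,"rx":0,"ry":0,"rz":0}
    - {"gripper":255,"tx":0,"ty":0,"tz":0,"rx":0,"ry":0,"rz":0}

```text
clock: 4.4
position: [0.554, 0.2145, 0.1781]
eef_rot: [-3.057, 0.723, -0.001]
ft_force: [0.3, -0.1, -1.6]
finger_gap: 0.0388
grip_force: 40.5
```

```bash
python3 look.py g3 0.05 green yellow
```

```text
[0.554  0.2145 0.1781] [-3.057e+00  7.230e-01 -1.000e-03] [ 0.3 -0.1 -1.6] 0.0388 4.4
green [318.  253.7] 46.7 [(0.006, [0.4754, 0.2533]), (0.042, [0.4934, 0.2444]), (0.058, [0.5014, 0.2404])]
yellow [ 34.6 325.6] 25.9 [(0.006, [0.544, 0.6245]), (0.042, [0.5536, 0.5701]), (0.058, [0.5579, 0.546])]
yellow [340.5 106.6] 51.6 [(0.006, [0.6097, 0.1616]), (0.042, [0.6113, 0.1638]), (0.058, [0.612, 0.1648])]
```

View pics/w_g3.png

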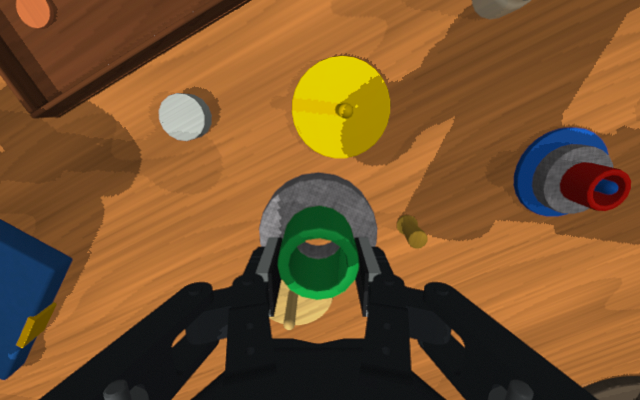

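The wheel hangs level: the green rim is centred at about (318,264), and the yellow post is now clear at (340,107).

```bash
python3 - <<'E'
from h import *
c=read_camera("wrist"); s=sense(); p=s["position"]; print(p)
for dy in (-2,0,2): print(plane(c,(318,264+dy),p[2]).round(4)-p[:2])
m=roi(mask(c["image"],"green",90,20),(318,262),60); ys,xs=np.where(m); print(xs.min(),xs.max(),ys.min(),ys.max())
# rim lower arc fit: width rows
for z,q in ((.064,(345,108)),): print('ypin tip',plane(c,q,z))
E
```

```text
[0.55449347 0.21384388 0.17762478]
[ 0.00310653 -0.00164388]
[ 0.00220653 -0.00114388]
[ 0.00120653 -0.00074388]
277 359 206 299
ypin tip [0.61004129 0.1620869 ]
```

Request:
carry_out:
  motion:
    - {"gripper":255,"tx":-2.5,"ty":2,"tz":0,"rx":0,"ry":0,"rz":0}
    - {"gripper":255,"tx":-3.5,"ty":3,"tz":0,"rx":0,"ry":0,"rz":0}
    - {"gripper":255,"tx":-3.5,"ty":3,"tz":0,"rx":0,"ry":0,"rz":0}
    - {"gripper":255,"tx":-1.5,"ty":1,"tz":0,"rx":0,"ry":0,"rz":0}
    - {"gripper":255,"tx":0,"ty":0,"tz":0,"rx":0,"ry":0,"rz":0}
    - {"gripper":255,"tx":0,"ty":0,"tz":-2.5,"rx":0,"ry":0,"rz":0}
    - {"gripper":255,"tx":0,"ty":0,"tz":-2,"rx":0,"ry":0,"rz":0}
    - {"gripper":255,"tx":0,"ty":0,"tz":0,"rx":0,"ry":0,"rz":0}
    - {"gripper":255,"tx":0,"ty":0,"tz":0,"rx":0,"ry":0,"rz":0}

```text
clock: 5.4
position: [0.445, 0.3035, 0.1325]
eef_rot: [3.055, -0.726, 0.0]
ft_force: [0.8, -0.3, -1.3]
finger_gap: 0.0387
grip_force: 40.6
```

```bash
python3 - <<'E'
from h import *
c=read_camera("wrist"); s=sense(); print(s["position"].round(4),s["ft_force"].round(1),s["clock"])
cv2.imwrite("pics/w_g4.png",c["image"]); print('tip px exp',proj(c,(.446,.3025,.064)), 'rim centre',proj(c,(s["position"][0]+.002,s["position"][1]-.001,s["position"][2])))
t=read_camera("top"); 
E
```

```text
[0.4452 0.304  0.1331] [-0.   0.6  0.4] 5.45
tip px exp [318.01464114 214.68216061] rim centre [316.39052326 265.9718348 ]
```

View pics/w_g4.png

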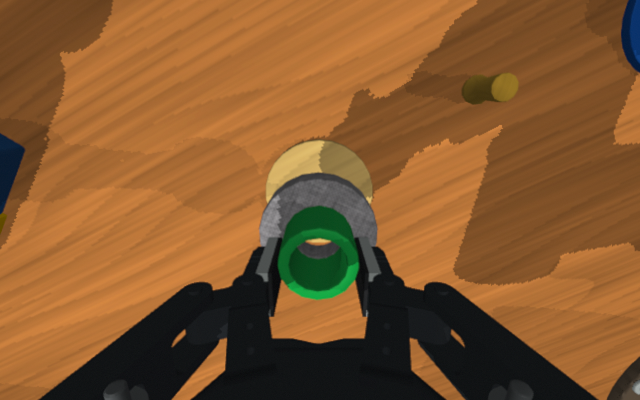

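The pale base shows behind the wheel, spanning x 266 to 373 with its far edge at y≈140; I'll check that against the assumed centre.

```bash
python3 - <<'E'
from h import *
c=read_camera("wrist")
a=np.linspace(0,6.283,200); P=np.c_[.446+.048*np.cos(a),.3025+.048*np.sin(a),0*a+.008]
q=np.array([proj(c,p) for p in P]); print(q.min(0),q.max(0)); i=q[:,1].argmin(); print(P[i],plane(c,(319,140),.008))
E
```

```text
[265.39578024 136.90934995] [372.56863109 239.6255909 ]
[0.48871284 0.28059992 0.008     ] [0.48658222 0.2821336 ]
```

Request:
carry_out:
  motion:
    - {"gripper":255,"tx":-0.2,"ty":0.1,"tz":-1.5,"rx":0,"ry":0,"rz":0}
    - {"gripper":255,"tx":0,"ty":0,"tz":-1.5,"rx":0,"ry":0,"rz":0}
    - {"gripper":255,"tx":0,"ty":0,"tz":-1.5,"rx":0,"ry":0,"rz":0}
    - {"gripper":255,"tx":0,"ty":0,"tz":-1.5,"rx":0,"ry":0,"rz":0}
    - {"gripper":255,"tx":0,"ty":0,"tz":-0.8,"rx":0,"ry":0,"rz":0}
    - {"gripper":255,"tx":0,"ty":0,"tz":-0.3,"rx":0,"ry":0,"rz":0}
    - {"gripper":255,"tx":0,"ty":0,"tz":0,"rx":0,"ry":0,"rz":0}
    - {"gripper":255,"tx":0,"ty":0,"tz":0,"rx":0,"ry":0,"rz":0}

```text
clock: 6.35
position: [0.4426, 0.3055, 0.062]
eef_rot: [-3.056, 0.725, -0.001]
ft_force: [1.0, 0.1, -1.7]
finger_gap: 0.0389
grip_force: 40.6
```

Request:
carry_out:
  motion:
    - {"gripper":255,"tx":0,"ty":0,"tz":-0.2,"rx":0,"ry":0,"rz":0}
    - {"gripper":255,"tx":0,"ty":0,"tz":-0.15,"rx":0,"ry":0,"rz":0}
    - {"gripper":255,"tx":0,"ty":0,"tz":0,"rx":0,"ry":0,"rz":0}

```text
clock: 6.65
position: [0.4423, 0.3053, 0.0583]
eef_rot: [-3.056, 0.724, -0.001]
ft_force: [-1.0, -0.3, 3.0]
finger_gap: 0.0389
grip_force: 40.9
```

Request:
carry_out:
  motion:
    - {"gripper":0,"tx":0,"ty":0,"tz":0,"rx":0,"ry":0,"rz":0}
    - {"gripper":0,"tx":0,"ty":0,"tz":0,"rx":0,"ry":0,"rz":0}
    - {"gripper":0,"tx":0,"ty":0,"tz":0,"rx":0,"ry":0,"rz":0}
    - {"gripper":0,"tx":0,"ty":0,"tz":0,"rx":0,"ry":0,"rz":0}
    - {"gripper":0,"tx":0,"ty":0,"tz":0,"rx":0,"ry":0,"rz":0}
    - {"gripper":0,"tx":0,"ty":0,"tz":0,"rx":0,"ry":0,"rz":0}
    - {"gripper":0,"tx":0,"ty":0,"tz":0,"rx":0,"ry":0,"rz":0}
    - {"gripper":0,"tx":0,"ty":0,"tz":2,"rx":0,"ry":0,"rz":0}
    - {"gripper":0,"tx":0,"ty":0,"tz":4,"rx":0,"ry":0,"rz":0}
    - {"gripper":0,"tx":0,"ty":0,"tz":4,"rx":0,"ry":0,"rz":0}
    - {"gripper":0,"tx":0,"ty":0,"tz":4,"rx":0,"ry":0,"rz":0}
    - {"gripper":0,"tx":0,"ty":0,"tz":0,"rx":0,"ry":0,"rz":0}

```text
clock: 7.85
position: [0.4444, 0.3072, 0.2037]
eef_rot: [-3.049, 0.722, -0.008]
ft_force: [0.4, 0.9, 0.1]
finger_gap: 0.0853
grip_force: 0.0
```

Request:
carry_out:
  motion:
    - {"gripper":0,"tx":1.6,"ty":-3.8,"tz":0,"rx":0,"ry":0,"rz":0}
    - {"gripper":0,"tx":1.6,"ty":-3.8,"tz":0,"rx":0,"ry":0,"rz":0}
    - {"gripper":0,"tx":1.6,"ty":-3.8,"tz":0,"rx":0,"ry":0,"rz":0}
    - {"gripper":0,"tx":1.6,"ty":-3.8,"tz":0,"rx":0,"ry":0,"rz":0}
    - {"gripper":0,"tx":1.6,"ty":-3.8,"tz":0,"rx":0,"ry":0,"rz":0}
    - {"gripper":0,"tx":1.6,"ty":-3.8,"tz":0,"rx":0,"ry":0,"rz":0}
    - {"gripper":0,"tx":1.6,"ty":-3.8,"tz":0,"rx":0,"ry":0,"rz":0}
    - {"gripper":0,"tx":1.6,"ty":-3.8,"tz":0,"rx":0,"ry":0,"rz":0}
    - {"gripper":0,"tx":1.6,"ty":-3.8,"tz":0,"rx":0,"ry":0,"rz":0}
    - {"gripper":0,"tx":1.6,"ty":-3.8,"tz":0,"rx":0,"ry":0,"rz":0}
    - {"gripper":0,"tx":1.6,"ty":-3.8,"tz":0,"rx":0,"ry":0,"rz":0}
    - {"gripper":0,"tx":0,"ty":0,"tz":0,"rx":0,"ry":0,"rz":0}

```text
clock: 9.05
position: [0.619, -0.1169, 0.1965]
eef_rot: [3.054, -0.731, -0.001]
ft_force: [-1.4, 0.6, -0.6]
finger_gap: 0.0854
grip_force: 0.0
```

Request:
carry_out:
  motion:
    - {"gripper":0,"tx":0,"ty":0,"tz":0,"rx":0,"ry":0,"rz":0}

```text
clock: 9.15
position: [0.6179, -0.114, 0.1967]
eef_rot: [3.056, -0.729, -0.002]
ft_force: [-0.3, -0.4, -0.1]
finger_gap: 0.0854
grip_force: 0.0
```

```bash
python3 look.py y1 0 yellow red blue; python3 - <<'E'
from h import *
t=read_camera("top"); m=hull(roi(mask(t["image"],"green",120,40),(180,247),22)); print(cv2.boundingRect(m),plane(t,cen(m),.042))
s=read_camera("scene"); cv2.imwrite("pics/s1.png",s["image"])
E
```

```text
[ 0.6179 -0.114   0.1967] [ 3.056e+00 -7.290e-01 -2.000e-03] [-0.3 -0.4 -0.1] 0.0854 9.15
yellow [123.5 279.4] 42.1 [(0.006, [0.6078, 0.1663]), (0.042, [0.6168, 0.1301]), (0.058, [0.6209, 0.1139])]
yellow [334.4 151.7] 23.0 [(0.006, [0.6328, -0.1423]), (0.042, [0.639, -0.143]), (0.058, [0.6417, -0.1434])]
red [313.3 333. ] 15.8 [(0.006, [0.425, -0.0102]), (0.042, [0.4551, -0.0262]), (0.058, [0.4685, -0.0333])]
red [333.2 149.4] 13.0 [(0.006, [0.6357, -0.1422]), (0.042, [0.6416, -0.143]), (0.058, [0.6442, -0.1433])]
red [328.3 143.8] 44.9 [(0.006, [0.6435, -0.1402]), (0.042, [0.6485, -0.1411]), (0.058, [0.6507, -0.1416])]
blue [311.1 313.1] 35.9 [(0.006, [0.4554, -0.0226]), (0.042, [0.482, -0.0371]), (0.058, [0.4938, -0.0436])]
blue [534.4 243.8] 28.5 [(0.006, [0.4221, -0.3111]), (0.042, [0.4526, -0.2925]), (0.058, [0.4661, -0.2841])]
blue [  7.4 151.5] 13.7 [(0.006, [0.7966, 0.1793]), (0.042, [0.784, 0.1416]), (0.058, [0.7784, 0.1248])]Traceback (most recent call last):
  File "<stdin>", line 2, in <module>
  File "h.py", line 25, in hull
    return cv2.convexHull(np.vstack(cs))
                          ~~~~~~~~~^^^^
    return _nx.concatenate(arrs, 0, dtype=dtype, casting=casting)
           ~~~~~~~~~~~~~~~^^^^^^^^^^^^^^^^^^^^^^^^^^^^^^^^^^^^^^^
ValueError: need at least one array to concatenate
```

```bash
python3 - <<'E'
from h import *
s=read_camera("scene");t=read_camera("top")
cv2.imwrite("pics/s1.png",np.vstack([s["image"][100:300],t["image"][100:300]]))
E
```

```text
(no output)
```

View pics/s1.png

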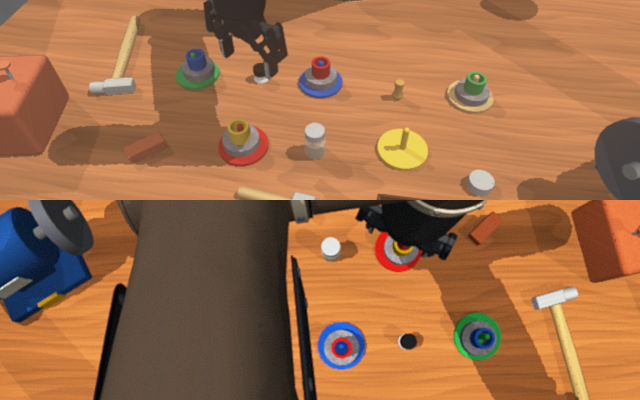

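The green wheel stands flat on the spare post at scene pixel (477,185), and the yellow post is empty at (403,249). Next is the yellow wheel.

Request:
carry_out:
  motion:
    - {"gripper":0,"tx":2.3,"ty":-2.9,"tz":0,"rx":0,"ry":0,"rz":0}
    - {"gripper":0,"tx":0,"ty":0,"tz":-3.5,"rx":0,"ry":0,"rz":0}
    - {"gripper":0,"tx":0,"ty":0,"tz":-3.5,"rx":0,"ry":0,"rz":0}
    - {"gripper":0,"tx":0,"ty":0,"tz":-3.5,"rx":0,"ry":0,"rz":0}
    - {"gripper":0,"tx":0,"ty":0,"tz":-2,"rx":0,"ry":0,"rz":0}
    - {"gripper":0,"tx":0,"ty":0,"tz":-1.3,"rx":0,"ry":0,"rz":0}
    - {"gripper":0,"tx":0,"ty":0,"tz":0,"rx":0,"ry":0,"rz":0}
    - {"gripper":0,"tx":0,"ty":0,"tz":0,"rx":0,"ry":0,"rz":0}

```text
clock: 10.15
position: [0.6418, -0.1415, 0.0608]
eef_rot: [-3.057, 0.723, -0.002]
ft_force: [0.6, -0.2, 0.6]
finger_gap: 0.0853
grip_force: 0.0
```

Request:
carry_out:
  motion:
    - {"gripper":255,"tx":0,"ty":0,"tz":0,"rx":0,"ry":0,"rz":0}
    - {"gripper":255,"tx":0,"ty":0,"tz":0,"rx":0,"ry":0,"rz":0}
    - {"gripper":255,"tx":0,"ty":0,"tz":0,"rx":0,"ry":0,"rz":0}
    - {"gripper":255,"tx":0,"ty":0,"tz":0,"rx":0,"ry":0,"rz":0}
    - {"gripper":255,"tx":0,"ty":0,"tz":0,"rx":0,"ry":0,"rz":0}
    - {"gripper":255,"tx":0,"ty":0,"tz":0,"rx":0,"ry":0,"rz":0}
    - {"gripper":255,"tx":0,"ty":0,"tz":0,"rx":0,"ry":0,"rz":0}
    - {"gripper":255,"tx":0,"ty":0,"tz":0,"rx":0,"ry":0,"rz":0}

```text
clock: 10.95
position: [0.6416, -0.142, 0.061]
eef_rot: [-3.057, 0.725, -0.002]
ft_force: [-1.8, 0.6, 5.7]
finger_gap: 0.0384
grip_force: 40.0
```

Request:
carry_out:
  motion:
    - {"gripper":255,"tx":0,"ty":0,"tz":1,"rx":0,"ry":0,"rz":0}
    - {"gripper":255,"tx":0,"ty":0,"tz":2,"rx":0,"ry":0,"rz":0}
    - {"gripper":255,"tx":0,"ty":0,"tz":3,"rx":0,"ry":0,"rz":0}
    - {"gripper":255,"tx":0,"ty":0,"tz":3,"rx":0,"ry":0,"rz":0}
    - {"gripper":255,"tx":0,"ty":0,"tz":3,"rx":0,"ry":0,"rz":0}
    - {"gripper":255,"tx":0,"ty":2,"tz":0,"rx":0,"ry":0,"rz":0}
    - {"gripper":255,"tx":-0.4,"ty":3.5,"tz":0,"rx":0,"ry":0,"rz":0}
    - {"gripper":255,"tx":-0.4,"ty":3.5,"tz":0,"rx":0,"ry":0,"rz":0}
    - {"gripper":255,"tx":-0.4,"ty":3.5,"tz":0,"rx":0,"ry":0,"rz":0}
    - {"gripper":255,"tx":-0.4,"ty":3.5,"tz":0,"rx":0,"ry":0,"rz":0}

```text
clock: 11.95
position: [0.6247, 0.0192, 0.1805]
eef_rot: [-3.056, 0.726, -0.0]
ft_force: [0.8, -0.3, -1.1]
finger_gap: 0.0385
grip_force: 40.5
```

Request:
carry_out:
  motion:
    - {"gripper":255,"tx":-0.4,"ty":3.5,"tz":0,"rx":0,"ry":0,"rz":0}
    - {"gripper":255,"tx":-0.4,"ty":3.5,"tz":0,"rx":0,"ry":0,"rz":0}
    - {"gripper":255,"tx":-0.4,"ty":3.5,"tz":0,"rx":0,"ry":0,"rz":0}
    - {"gripper":255,"tx":-0.4,"ty":3,"tz":0,"rx":0,"ry":0,"rz":0}
    - {"gripper":255,"tx":0,"ty":1,"tz":0,"rx":0,"ry":0,"rz":0}
    - {"gripper":255,"tx":0,"ty":0,"tz":0,"rx":0,"ry":0,"rz":0}
    - {"gripper":255,"tx":0,"ty":0,"tz":0,"rx":0,"ry":0,"rz":0}

```text
clock: 12.65
position: [0.6091, 0.1627, 0.18]
eef_rot: [3.057, -0.725, -0.0]
ft_force: [0.2, -0.4, -1.8]
finger_gap: 0.0383
grip_force: 40.5
```

```bash
cat > held.py <<'E'
# held wheel collar rim centre vs TCP: rim outer width and near (lowest) edge, plus base far edge if seen
from h import *
import sys
col,zo=sys.argv[1],float(sys.argv[2])
s=sense(); p=s["position"]; c=read_camera("wrist"); cv2.imwrite(f"pics/h_{col}.png",c["image"])
m=roi(mask(c["image"],col,90,20),(318,262),62)
m=cv2.morphologyEx(m,cv2.MORPH_OPEN,np.ones((3,3))); ys,xs=np.where(m); print(p.round(4),s["ft_force"].round(1),'px',xs.min(),xs.max(),ys.min(),ys.max())
a=np.linspace(0,6.283,180); z=p[2]+zo
def ext(off):
    q=cv2.projectPoints(np.c_[p[0]+off[0]+.02*np.cos(a),p[1]+off[1]+.02*np.sin(a),0*a+z],np.array(c["rvec"],float),np.array(c["tvec"],float),K(c),np.array(c["D"],float))[0][:,0]
    return np.array([(q[:,0].min()+q[:,0].max())/2,q[:,1].max()])
from scipy.optimize import fsolve
print('offset',fsolve(lambda o:ext(o)-[(xs.min()+xs.max())/2,ys.max()],[0,0]).round(4))
E
python3 held.py yellow -0.003; python3 - <<'E'
from h import *
t=read_camera("top"); h=hull(roi(mask(t["image"],"red"),(398,148),32)); e=cv2.fitEllipse(h); print('red post',e,plane(t,e[0],.006))
E
```

```text
[0.6091 0.1627 0.18  ] [ 0.2 -0.4 -1.8] px 278 357 210 301
offset [-0.0007  0.0003]
red post ((397.9268493652344, 148.1161651611328), (45.99552917480469, 47.25785827636719), 105.30291748046875) [ 0.64205846 -0.13828371]
```

Request:
carry_out:
  motion:
    - {"gripper":255,"tx":0,"ty":0,"tz":-3,"rx":0,"ry":0,"rz":0}
    - {"gripper":255,"tx":0,"ty":0,"tz":-2,"rx":0,"ry":0,"rz":0}
    - {"gripper":255,"tx":0,"ty":0,"tz":-1.5,"rx":0,"ry":0,"rz":0}
    - {"gripper":255,"tx":0,"ty":0,"tz":-1.5,"rx":0,"ry":0,"rz":0}
    - {"gripper":255,"tx":0,"ty":0,"tz":-1.5,"rx":0,"ry":0,"rz":0}
    - {"gripper":255,"tx":0,"ty":0,"tz":-1.2,"rx":0,"ry":0,"rz":0}
    - {"gripper":255,"tx":0,"ty":0,"tz":-0.7,"rx":0,"ry":0,"rz":0}
    - {"gripper":255,"tx":0,"ty":0,"tz":-0.3,"rx":0,"ry":0,"rz":0}
    - {"gripper":255,"tx":0,"ty":0,"tz":-0.2,"rx":0,"ry":0,"rz":0}
    - {"gripper":255,"tx":0,"ty":0,"tz":0,"rx":0,"ry":0,"rz":0}
    - {"gripper":255,"tx":0,"ty":0,"tz":0,"rx":0,"ry":0,"rz":0}

```text
clock: 13.85
position: [0.6095, 0.1633, 0.0614]
eef_rot: [-3.056, 0.725, -0.001]
ft_force: [-0.7, 0.4, -0.9]
finger_gap: 0.0382
grip_force: 40.5
```

Request:
carry_out:
  motion:
    - {"gripper":255,"tx":0,"ty":0,"tz":-0.1,"rx":0,"ry":0,"rz":0}
    - {"gripper":255,"tx":0,"ty":0,"tz":0,"rx":0,"ry":0,"rz":0}

```text
clock: 14.05
position: [0.6095, 0.1633, 0.061]
eef_rot: [-3.056, 0.724, -0.002]
ft_force: [-2.3, -0.1, 6.7]
finger_gap: 0.0382
grip_force: 41.2
```

Request:
carry_out:
  motion:
    - {"gripper":0,"tx":0,"ty":0,"tz":0,"rx":0,"ry":0,"rz":0}
    - {"gripper":0,"tx":0,"ty":0,"tz":0,"rx":0,"ry":0,"rz":0}
    - {"gripper":0,"tx":0,"ty":0,"tz":0,"rx":0,"ry":0,"rz":0}
    - {"gripper":0,"tx":0,"ty":0,"tz":0,"rx":0,"ry":0,"rz":0}
    - {"gripper":0,"tx":0,"ty":0,"tz":0,"rx":0,"ry":0,"rz":0}
    - {"gripper":0,"tx":0,"ty":0,"tz":0,"rx":0,"ry":0,"rz":0}
    - {"gripper":0,"tx":0,"ty":0,"tz":0,"rx":0,"ry":0,"rz":0}
    - {"gripper":0,"tx":0,"ty":0,"tz":2,"rx":0,"ry":0,"rz":0}
    - {"gripper":0,"tx":0,"ty":0,"tz":4,"rx":0,"ry":0,"rz":0}
    - {"gripper":0,"tx":0,"ty":0,"tz":4,"rx":0,"ry":0,"rz":0}
    - {"gripper":0,"tx":0,"ty":0,"tz":4,"rx":0,"ry":0,"rz":0}
    - {"gripper":0,"tx":0,"ty":0,"tz":0,"rx":0,"ry":0,"rz":0}

```text
clock: 15.25
position: [0.6121, 0.1642, 0.2065]
eef_rot: [-3.051, 0.722, -0.013]
ft_force: [0.2, -0.0, -1.2]
finger_gap: 0.0855
grip_force: 0.0
```

Request:
carry_out:
  motion:
    - {"gripper":0,"tx":-2.6,"ty":-2.2,"tz":0,"rx":0,"ry":0,"rz":0}
    - {"gripper":0,"tx":-2.6,"ty":-2.2,"tz":0,"rx":0,"ry":0,"rz":0}
    - {"gripper":0,"tx":-2.6,"ty":-2.2,"tz":0,"rx":0,"ry":0,"rz":0}
    - {"gripper":0,"tx":-2.6,"ty":-2.2,"tz":0,"rx":0,"ry":0,"rz":0}
    - {"gripper":0,"tx":-2.6,"ty":-2.2,"tz":0,"rx":0,"ry":0,"rz":0}
    - {"gripper":0,"tx":-2.6,"ty":-2.2,"tz":0,"rx":0,"ry":0,"rz":0}
    - {"gripper":0,"tx":-2.6,"ty":-2.2,"tz":0,"rx":0,"ry":0,"rz":0}
    - {"gripper":0,"tx":0,"ty":0,"tz":0,"rx":0,"ry":0,"rz":0}
    - {"gripper":0,"tx":0,"ty":0,"tz":0,"rx":0,"ry":0,"rz":0}

```text
clock: 16.15
position: [0.427, 0.0087, 0.2003]
eef_rot: [-3.056, 0.726, -0.002]
ft_force: [0.2, -0.1, 0.4]
finger_gap: 0.0853
grip_force: 0.0
```

```bash
python3 look.py r1 0 red blue
```

```text
[0.427  0.0087 0.2003] [-3.056e+00  7.260e-01 -2.000e-03] [ 0.2 -0.1  0.4] 0.0853 16.15
red [336.  159.2] 22.7 [(0.006, [0.4336, -0.0173]), (0.042, [0.4407, -0.0183]), (0.058, [0.4438, -0.0187])]
blue [335.1 156.2] 12.1 [(0.006, [0.4372, -0.0178]), (0.042, [0.4438, -0.0187]), (0.058, [0.4467, -0.0191])]
blue [331.  145.2] 43.9 [(0.006, [0.45, -0.019]), (0.042, [0.4552, -0.0198]), (0.058, [0.4575, -0.0202])]
blue [607.4  14.3] 32.1 [(0.006, [0.4441, -0.3172]), (0.042, [0.4499, -0.2841]), (0.058, [0.4525, -0.2694])]
```

Request:
carry_out:
  motion:
    - {"gripper":0,"tx":1.5,"ty":-2.7,"tz":0,"rx":0,"ry":0,"rz":0}
    - {"gripper":0,"tx":0,"ty":0,"tz":-3.5,"rx":0,"ry":0,"rz":0}
    - {"gripper":0,"tx":0,"ty":0,"tz":-3.5,"rx":0,"ry":0,"rz":0}
    - {"gripper":0,"tx":0,"ty":0,"tz":-3.5,"rx":0,"ry":0,"rz":0}
    - {"gripper":0,"tx":0,"ty":0,"tz":-2.2,"rx":0,"ry":0,"rz":0}
    - {"gripper":0,"tx":0,"ty":0,"tz":-1.3,"rx":0,"ry":0,"rz":0}
    - {"gripper":0,"tx":0,"ty":0,"tz":0,"rx":0,"ry":0,"rz":0}
    - {"gripper":0,"tx":0,"ty":0,"tz":0,"rx":0,"ry":0,"rz":0}

```text
clock: 17.0
position: [0.4428, -0.0176, 0.0597]
eef_rot: [3.056, -0.724, -0.001]
ft_force: [0.7, -0.2, 0.4]
finger_gap: 0.0851
grip_force: 0.0
```

Request:
carry_out:
  motion:
    - {"gripper":255,"tx":0,"ty":0,"tz":0,"rx":0,"ry":0,"rz":0}
    - {"gripper":255,"tx":0,"ty":0,"tz":0,"rx":0,"ry":0,"rz":0}
    - {"gripper":255,"tx":0,"ty":0,"tz":0,"rx":0,"ry":0,"rz":0}
    - {"gripper":255,"tx":0,"ty":0,"tz":0,"rx":0,"ry":0,"rz":0}
    - {"gripper":255,"tx":0,"ty":0,"tz":0,"rx":0,"ry":0,"rz":0}
    - {"gripper":255,"tx":0,"ty":0,"tz":0,"rx":0,"ry":0,"rz":0}
    - {"gripper":255,"tx":0,"ty":0,"tz":0,"rx":0,"ry":0,"rz":0}
    - {"gripper":255,"tx":0,"ty":0,"tz":0,"rx":0,"ry":0,"rz":0}

```text
clock: 17.8
position: [0.4425, -0.0178, 0.0607]
eef_rot: [-3.056, 0.725, -0.002]
ft_force: [-3.1, 1.3, 7.5]
finger_gap: 0.0388
grip_force: 39.2
```

Request:
carry_out:
  motion:
    - {"gripper":255,"tx":0,"ty":0,"tz":1,"rx":0,"ry":0,"rz":0}
    - {"gripper":255,"tx":0,"ty":0,"tz":2,"rx":0,"ry":0,"rz":0}
    - {"gripper":255,"tx":0,"ty":0,"tz":3,"rx":0,"ry":0,"rz":0}
    - {"gripper":255,"tx":0,"ty":0,"tz":3,"rx":0,"ry":0,"rz":0}
    - {"gripper":255,"tx":0,"ty":0,"tz":3,"rx":0,"ry":0,"rz":0}
    - {"gripper":255,"tx":2,"ty":-1.2,"tz":0,"rx":0,"ry":0,"rz":0}
    - {"gripper":255,"tx":3,"ty":-1.8,"tz":0,"rx":0,"ry":0,"rz":0}
    - {"gripper":255,"tx":3,"ty":-1.8,"tz":0,"rx":0,"ry":0,"rz":0}
    - {"gripper":255,"tx":3,"ty":-1.8,"tz":0,"rx":0,"ry":0,"rz":0}
    - {"gripper":255,"tx":3,"ty":-1.8,"tz":0,"rx":0,"ry":0,"rz":0}
    - {"gripper":255,"tx":3,"ty":-1.8,"tz":0,"rx":0,"ry":0,"rz":0}
    - {"gripper":255,"tx":2,"ty":-1.3,"tz":0,"rx":0,"ry":0,"rz":0}

```text
clock: 19.0
position: [0.6336, -0.1342, 0.18]
eef_rot: [3.056, -0.726, -0.0]
ft_force: [-1.3, -0.4, -1.6]
finger_gap: 0.0386
grip_force: 40.5
```

Request:
carry_out:
  motion:
    - {"gripper":255,"tx":1,"ty":-0.6,"tz":0,"rx":0,"ry":0,"rz":0}
    - {"gripper":255,"tx":0,"ty":0,"tz":0,"rx":0,"ry":0,"rz":0}
    - {"gripper":255,"tx":0,"ty":0,"tz":0,"rx":0,"ry":0,"rz":0}

```text
clock: 19.3
position: [0.6413, -0.1387, 0.1798]
eef_rot: [-3.057, 0.726, 0.001]
ft_force: [0.1, 0.3, -1.0]
finger_gap: 0.0387
grip_force: 40.5
```

```bash
python3 held.py red -0.0025; python3 - <<'E'
from h import *
t=read_camera("top"); h=hull(roi(mask(t["image"],"blue"),(342,246),32)); e=cv2.fitEllipse(h); print('blue post',e,plane(t,e[0],.006))
E
```

```text
[ 0.6413 -0.1387  0.1798] [ 0.1  0.3 -1. ] px 278 358 209 300
offset [ 0.0001 -0.0004]
blue post ((343.9176025390625, 244.5388641357422), (39.53519821166992, 47.893917083740234), 170.8218536376953) [ 0.44731881 -0.02339389]
```

View pics/h_red.png

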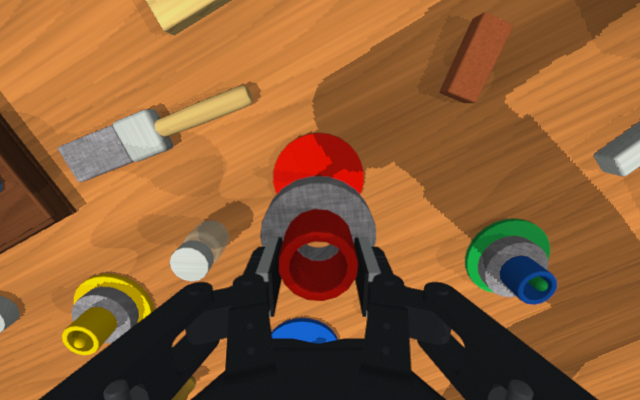

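The red wheel hangs level over the red base, whose far edge is at about (319,133). The yellow wheel sits on yellow at (110,315), and blue is still on green at (510,265).

```bash
python3 - <<'E'
from h import *
c=read_camera("wrist"); print(plane(c,(319,133),.008)-[.0427,-.0219])
E
```

```text
[ 0.64095837 -0.13934037]
```

Request:
carry_out:
  motion:
    - {"gripper":255,"tx":0,"ty":0,"tz":-3,"rx":0,"ry":0,"rz":0}
    - {"gripper":255,"tx":0,"ty":0,"tz":-2,"rx":0,"ry":0,"rz":0}
    - {"gripper":255,"tx":0,"ty":0,"tz":-1.5,"rx":0,"ry":0,"rz":0}
    - {"gripper":255,"tx":0,"ty":0,"tz":-1.5,"rx":0,"ry":0,"rz":0}
    - {"gripper":255,"tx":0,"ty":0,"tz":-1.5,"rx":0,"ry":0,"rz":0}
    - {"gripper":255,"tx":0,"ty":0,"tz":-1.2,"rx":0,"ry":0,"rz":0}
    - {"gripper":255,"tx":0,"ty":0,"tz":-0.7,"rx":0,"ry":0,"rz":0}
    - {"gripper":255,"tx":0,"ty":0,"tz":-0.3,"rx":0,"ry":0,"rz":0}
    - {"gripper":255,"tx":0,"ty":0,"tz":-0.2,"rx":0,"ry":0,"rz":0}
    - {"gripper":255,"tx":0,"ty":0,"tz":0,"rx":0,"ry":0,"rz":0}
    - {"gripper":255,"tx":0,"ty":0,"tz":0,"rx":0,"ry":0,"rz":0}

```text
clock: 20.55
position: [0.6426, -0.139, 0.0614]
eef_rot: [-3.057, 0.725, -0.002]
ft_force: [-0.6, 0.5, -1.7]
finger_gap: 0.0385
grip_force: 40.5
```

Request:
carry_out:
  motion:
    - {"gripper":255,"tx":0,"ty":0,"tz":-0.1,"rx":0,"ry":0,"rz":0}
    - {"gripper":255,"tx":0,"ty":0,"tz":0,"rx":0,"ry":0,"rz":0}

```text
clock: 20.75
position: [0.6427, -0.139, 0.0609]
eef_rot: [-3.057, 0.725, -0.002]
ft_force: [-1.7, 1.2, 5.3]
finger_gap: 0.0383
grip_force: 41.0
```

Request:
carry_out:
  motion:
    - {"gripper":0,"tx":0,"ty":0,"tz":0,"rx":0,"ry":0,"rz":0}
    - {"gripper":0,"tx":0,"ty":0,"tz":0,"rx":0,"ry":0,"rz":0}
    - {"gripper":0,"tx":0,"ty":0,"tz":0,"rx":0,"ry":0,"rz":0}
    - {"gripper":0,"tx":0,"ty":0,"tz":0,"rx":0,"ry":0,"rz":0}
    - {"gripper":0,"tx":0,"ty":0,"tz":0,"rx":0,"ry":0,"rz":0}
    - {"gripper":0,"tx":0,"ty":0,"tz":0,"rx":0,"ry":0,"rz":0}
    - {"gripper":0,"tx":0,"ty":0,"tz":0,"rx":0,"ry":0,"rz":0}
    - {"gripper":0,"tx":0,"ty":0,"tz":2,"rx":0,"ry":0,"rz":0}
    - {"gripper":0,"tx":0,"ty":0,"tz":4,"rx":0,"ry":0,"rz":0}
    - {"gripper":0,"tx":0,"ty":0,"tz":4,"rx":0,"ry":0,"rz":0}
    - {"gripper":0,"tx":0,"ty":0,"tz":4,"rx":0,"ry":0,"rz":0}
    - {"gripper":0,"tx":0,"ty":0,"tz":0,"rx":0,"ry":0,"rz":0}

```text
clock: 21.95
position: [0.6453, -0.1394, 0.2068]
eef_rot: [-3.056, 0.723, -0.016]
ft_force: [-0.5, 0.1, -0.1]
finger_gap: 0.0855
grip_force: 0.0
```

Request:
carry_out:
  motion:
    - {"gripper":0,"tx":-2.5,"ty":-1.5,"tz":0,"rx":0,"ry":0,"rz":0}
    - {"gripper":0,"tx":-3,"ty":-1.8,"tz":0,"rx":0,"ry":0,"rz":0}
    - {"gripper":0,"tx":-3,"ty":-1.8,"tz":0,"rx":0,"ry":0,"rz":0}
    - {"gripper":0,"tx":-3,"ty":-1.8,"tz":0,"rx":0,"ry":0,"rz":0}
    - {"gripper":0,"tx":-3,"ty":-1.8,"tz":0,"rx":0,"ry":0,"rz":0}
    - {"gripper":0,"tx":-3,"ty":-1.8,"tz":0,"rx":0,"ry":0,"rz":0}
    - {"gripper":0,"tx":-3,"ty":-1.8,"tz":0,"rx":0,"ry":0,"rz":0}
    - {"gripper":0,"tx":0,"ty":0,"tz":0,"rx":0,"ry":0,"rz":0}
    - {"gripper":0,"tx":0,"ty":0,"tz":0,"rx":0,"ry":0,"rz":0}

```text
clock: 22.85
position: [0.4369, -0.2624, 0.2002]
eef_rot: [-3.056, 0.727, -0.002]
ft_force: [0.2, -0.2, 0.7]
finger_gap: 0.0857
grip_force: 0.0
```

```bash
python3 look.py b1 0 blue green; python3 - <<'E'
from h import *
t=read_camera("top"); h=hull(roi(mask(t["image"],"blue"),(342,246),32)); e=cv2.fitEllipse(h); print('blue post',e,plane(t,e[0],.006))
E
```

```text
[ 0.4369 -0.2624  0.2002] [-3.056e+00  7.270e-01 -2.000e-03] [ 0.2 -0.2  0.7] 0.0857 22.85
blue [136.8 255.3] 41.4 [(0.006, [0.4463, -0.0159]), (0.042, [0.453, -0.0479]), (0.058, [0.456, -0.0621])]
blue [335.2 156. ] 22.6 [(0.006, [0.447, -0.2893]), (0.042, [0.4537, -0.2902]), (0.058, [0.4566, -0.2906])]
green [334.  152.9] 12.7 [(0.006, [0.4507, -0.2896]), (0.042, [0.457, -0.2905]), (0.058, [0.4597, -0.2908])]
green [334.7 138.4] 44.5 [(0.006, [0.4645, -0.2972]), (0.042, [0.4692, -0.2972]), (0.058, [0.4712, -0.2972])]
blue post ((323.14483642578125, 244.11825561523438), (10.791399955749512, 28.12344741821289), 3.046346664428711) [0.44882329 0.01848193]
```

Request:
carry_out:
  motion:
    - {"gripper":0,"tx":1.9,"ty":-2.8,"tz":0,"rx":0,"ry":0,"rz":0}
    - {"gripper":0,"tx":0,"ty":0,"tz":-3.5,"rx":0,"ry":0,"rz":0}
    - {"gripper":0,"tx":0,"ty":0,"tz":-3.5,"rx":0,"ry":0,"rz":0}
    - {"gripper":0,"tx":0,"ty":0,"tz":-3.5,"rx":0,"ry":0,"rz":0}
    - {"gripper":0,"tx":0,"ty":0,"tz":-2.2,"rx":0,"ry":0,"rz":0}
    - {"gripper":0,"tx":0,"ty":0,"tz":-1.2,"rx":0,"ry":0,"rz":0}
    - {"gripper":0,"tx":0,"ty":0,"tz":0,"rx":0,"ry":0,"rz":0}
    - {"gripper":0,"tx":0,"ty":0,"tz":0,"rx":0,"ry":0,"rz":0}

```text
clock: 23.75
position: [0.4571, -0.2899, 0.0614]
eef_rot: [3.057, -0.724, 0.001]
ft_force: [0.3, -0.7, 0.3]
finger_gap: 0.0855
grip_force: 0.0
```

Request:
carry_out:
  motion:
    - {"gripper":255,"tx":0,"ty":0,"tz":0,"rx":0,"ry":0,"rz":0}
    - {"gripper":255,"tx":0,"ty":0,"tz":0,"rx":0,"ry":0,"rz":0}
    - {"gripper":255,"tx":0,"ty":0,"tz":0,"rx":0,"ry":0,"rz":0}
    - {"gripper":255,"tx":0,"ty":0,"tz":0,"rx":0,"ry":0,"rz":0}
    - {"gripper":255,"tx":0,"ty":0,"tz":0,"rx":0,"ry":0,"rz":0}
    - {"gripper":255,"tx":0,"ty":0,"tz":0,"rx":0,"ry":0,"rz":0}
    - {"gripper":255,"tx":0,"ty":0,"tz":0,"rx":0,"ry":0,"rz":0}
    - {"gripper":255,"tx":0,"ty":0,"tz":0,"rx":0,"ry":0,"rz":0}

```text
clock: 24.55
position: [0.4566, -0.2901, 0.0619]
eef_rot: [3.057, -0.725, 0.002]
ft_force: [-1.6, 0.9, 5.5]
finger_gap: 0.038
grip_force: 40.3
```

Request:
carry_out:
  motion:
    - {"gripper":255,"tx":0,"ty":0,"tz":1,"rx":0,"ry":0,"rz":0}
    - {"gripper":255,"tx":0,"ty":0,"tz":2,"rx":0,"ry":0,"rz":0}
    - {"gripper":255,"tx":0,"ty":0,"tz":3,"rx":0,"ry":0,"rz":0}
    - {"gripper":255,"tx":0,"ty":0,"tz":3,"rx":0,"ry":0,"rz":0}
    - {"gripper":255,"tx":0,"ty":0,"tz":3,"rx":0,"ry":0,"rz":0}
    - {"gripper":255,"tx":0,"ty":2.3,"tz":0,"rx":0,"ry":0,"rz":0}
    - {"gripper":255,"tx":0,"ty":3.5,"tz":0,"rx":0,"ry":0,"rz":0}
    - {"gripper":255,"tx":0,"ty":3.5,"tz":0,"rx":0,"ry":0,"rz":0}
    - {"gripper":255,"tx":0,"ty":3.5,"tz":0,"rx":0,"ry":0,"rz":0}
    - {"gripper":255,"tx":-0.3,"ty":3.5,"tz":0,"rx":0,"ry":0,"rz":0}
    - {"gripper":255,"tx":-0.3,"ty":3.5,"tz":0,"rx":0,"ry":0,"rz":0}
    - {"gripper":255,"tx":-0.3,"ty":3.5,"tz":0,"rx":0,"ry":0,"rz":0}

```text
clock: 25.75
position: [0.4467, -0.0557, 0.1815]
eef_rot: [-3.056, 0.725, -0.001]
ft_force: [1.0, -0.4, -0.2]
finger_gap: 0.0379
grip_force: 40.7
```

Request:
carry_out:
  motion:
    - {"gripper":255,"tx":-0.2,"ty":3,"tz":0,"rx":0,"ry":0,"rz":0}
    - {"gripper":255,"tx":0,"ty":1,"tz":0,"rx":0,"ry":0,"rz":0}
    - {"gripper":255,"tx":0,"ty":0,"tz":0,"rx":0,"ry":0,"rz":0}
    - {"gripper":255,"tx":0,"ty":0,"tz":0,"rx":0,"ry":0,"rz":0}

```text
clock: 26.15
position: [0.4451, -0.0172, 0.1811]
eef_rot: [-3.057, 0.724, -0.0]
ft_force: [-0.4, -0.0, -1.5]
finger_gap: 0.0377
grip_force: 40.7
```

```bash
python3 held.py blue -0.0035; python3 - <<'E'
from h import *
t=read_camera("top"); h=hull(roi(mask(t["image"],"green"),(477,236),32)); e=cv2.fitEllipse(h); print('green post',e,plane(t,e[0],.006))
c=read_camera("wrist"); m=roi(mask(c["image"],"blue",110,90),(318,165),35); ys,xs=np.where(m); y=ys.min(); print(y,xs[ys==y].mean(), plane(c,(xs[ys==y].mean(),y),.008)-[.0427,-.0219])
E
```

```text
[ 0.4451 -0.0172  0.1811] [-0.4 -0.  -1.5] px 279 357 210 300
offset [-0.0005 -0.    ]
green post ((476.9342346191406, 235.96726989746094), (46.64780044555664, 47.5687255859375), 143.1846923828125) [ 0.45934731 -0.29214679]
133 317.0 [ 0.44548811 -0.01696928]
```

View pics/h_blue.png

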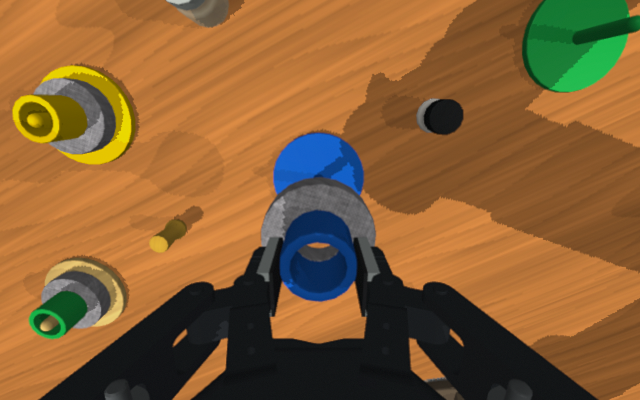

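The blue wheel hangs level and centred over its base, whose far edge is at (317,133). Yellow and green sit flat on their posts at (70,110) and (70,300). Lowering now.

Request:
carry_out:
  motion:
    - {"gripper":255,"tx":0,"ty":0,"tz":-3,"rx":0,"ry":0,"rz":0}
    - {"gripper":255,"tx":0,"ty":0,"tz":-2,"rx":0,"ry":0,"rz":0}
    - {"gripper":255,"tx":0,"ty":0,"tz":-1.5,"rx":0,"ry":0,"rz":0}
    - {"gripper":255,"tx":0,"ty":0,"tz":-1.5,"rx":0,"ry":0,"rz":0}
    - {"gripper":255,"tx":0,"ty":0,"tz":-1.5,"rx":0,"ry":0,"rz":0}
    - {"gripper":255,"tx":0,"ty":0,"tz":-1.2,"rx":0,"ry":0,"rz":0}
    - {"gripper":255,"tx":0,"ty":0,"tz":-0.7,"rx":0,"ry":0,"rz":0}
    - {"gripper":255,"tx":0,"ty":0,"tz":-0.3,"rx":0,"ry":0,"rz":0}
    - {"gripper":255,"tx":0,"ty":0,"tz":-0.2,"rx":0,"ry":0,"rz":0}
    - {"gripper":255,"tx":0,"ty":0,"tz":0,"rx":0,"ry":0,"rz":0}
    - {"gripper":255,"tx":0,"ty":0,"tz":0,"rx":0,"ry":0,"rz":0}

```text
clock: 27.4
position: [0.4455, -0.0169, 0.0622]
eef_rot: [-3.056, 0.725, -0.001]
ft_force: [0.6, 0.9, -1.6]
finger_gap: 0.0381
grip_force: 40.7
```

Request:
carry_out:
  motion:
    - {"gripper":255,"tx":0,"ty":0,"tz":-0.1,"rx":0,"ry":0,"rz":0}
    - {"gripper":255,"tx":0,"ty":0,"tz":0,"rx":0,"ry":0,"rz":0}

```text
clock: 27.6
position: [0.4456, -0.0168, 0.0618]
eef_rot: [-3.057, 0.724, -0.002]
ft_force: [-4.6, 0.8, 11.7]
finger_gap: 0.0382
grip_force: 42.0
```

Request:
carry_out:
  motion:
    - {"gripper":0,"tx":0,"ty":0,"tz":0,"rx":0,"ry":0,"rz":0}
    - {"gripper":0,"tx":0,"ty":0,"tz":0,"rx":0,"ry":0,"rz":0}
    - {"gripper":0,"tx":0,"ty":0,"tz":0,"rx":0,"ry":0,"rz":0}
    - {"gripper":0,"tx":0,"ty":0,"tz":0,"rx":0,"ry":0,"rz":0}
    - {"gripper":0,"tx":0,"ty":0,"tz":0,"rx":0,"ry":0,"rz":0}
    - {"gripper":0,"tx":0,"ty":0,"tz":0,"rx":0,"ry":0,"rz":0}
    - {"gripper":0,"tx":0,"ty":0,"tz":0,"rx":0,"ry":0,"rz":0}
    - {"gripper":0,"tx":0,"ty":0,"tz":2,"rx":0,"ry":0,"rz":0}
    - {"gripper":0,"tx":0,"ty":0,"tz":4,"rx":0,"ry":0,"rz":0}
    - {"gripper":0,"tx":0,"ty":0,"tz":4,"rx":0,"ry":0,"rz":0}
    - {"gripper":0,"tx":0,"ty":0,"tz":4,"rx":0,"ry":0,"rz":0}
    - {"gripper":0,"tx":0,"ty":0,"tz":0,"rx":0,"ry":0,"rz":0}

```text
clock: 28.8
position: [0.4481, -0.0163, 0.2062]
eef_rot: [-3.053, 0.723, -0.013]
ft_force: [0.5, 0.3, -0.5]
finger_gap: 0.0852
grip_force: 0.0
```

Request:
carry_out:
  motion:
    - {"gripper":0,"tx":0,"ty":2.5,"tz":0,"rx":0,"ry":0,"rz":0}
    - {"gripper":0,"tx":0,"ty":4,"tz":0,"rx":0,"ry":0,"rz":0}
    - {"gripper":0,"tx":0,"ty":4,"tz":0,"rx":0,"ry":0,"rz":0}
    - {"gripper":0,"tx":-0.4,"ty":4,"tz":0,"rx":0,"ry":0,"rz":0}
    - {"gripper":0,"tx":-0.4,"ty":4,"tz":0,"rx":0,"ry":0,"rz":0}
    - {"gripper":0,"tx":-0.4,"ty":4,"tz":0,"rx":0,"ry":0,"rz":0}
    - {"gripper":0,"tx":-0.4,"ty":4,"tz":0,"rx":0,"ry":0,"rz":0}
    - {"gripper":0,"tx":-0.4,"ty":4,"tz":0,"rx":0,"ry":0,"rz":0}
    - {"gripper":0,"tx":-0.4,"ty":3,"tz":0,"rx":0,"ry":0,"rz":0}
    - {"gripper":0,"tx":0,"ty":1.5,"tz":0,"rx":0,"ry":0,"rz":0}
    - {"gripper":0,"tx":0,"ty":0,"tz":0,"rx":0,"ry":0,"rz":0}
    - {"gripper":0,"tx":0,"ty":0,"tz":0,"rx":0,"ry":0,"rz":0}

```text
clock: 30.0
position: [0.421, 0.3325, 0.2003]
eef_rot: [3.056, -0.725, -0.001]
ft_force: [-1.0, -0.4, -0.6]
finger_gap: 0.0853
grip_force: 0.0
```

```bash
python3 look.py gs 0 green
```

```text
[0.421  0.3325 0.2003] [ 3.056e+00 -7.250e-01 -1.000e-03] [-1.  -0.4 -0.6] 0.0853 30.0
green [333.3 150.4] 22.4 [(0.006, [0.4373, 0.3046]), (0.042, [0.4432, 0.3038]), (0.058, [0.4459, 0.3035])]
```

Request:
carry_out:
  motion:
    - {"gripper":0,"tx":2.4,"ty":-2.9,"tz":0,"rx":0,"ry":0,"rz":0}
    - {"gripper":0,"tx":0,"ty":0,"tz":-3.5,"rx":0,"ry":0,"rz":0}
    - {"gripper":0,"tx":0,"ty":0,"tz":-3.5,"rx":0,"ry":0,"rz":0}
    - {"gripper":0,"tx":0,"ty":0,"tz":-3.5,"rx":0,"ry":0,"rz":0}
    - {"gripper":0,"tx":0,"ty":0,"tz":-2.2,"rx":0,"ry":0,"rz":0}
    - {"gripper":0,"tx":0,"ty":0,"tz":-1.2,"rx":0,"ry":0,"rz":0}
    - {"gripper":0,"tx":0,"ty":0,"tz":0,"rx":0,"ry":0,"rz":0}
    - {"gripper":0,"tx":0,"ty":0,"tz":0,"rx":0,"ry":0,"rz":0}

```text
clock: 30.85
position: [0.4457, 0.3041, 0.0627]
eef_rot: [-3.056, 0.725, -0.001]
ft_force: [-0.7, 0.0, 0.5]
finger_gap: 0.0858
grip_force: 0.0
```

Request:
carry_out:
  motion:
    - {"gripper":255,"tx":0,"ty":0,"tz":0,"rx":0,"ry":0,"rz":0}
    - {"gripper":255,"tx":0,"ty":0,"tz":0,"rx":0,"ry":0,"rz":0}
    - {"gripper":255,"tx":0,"ty":0,"tz":0,"rx":0,"ry":0,"rz":0}
    - {"gripper":255,"tx":0,"ty":0,"tz":0,"rx":0,"ry":0,"rz":0}
    - {"gripper":255,"tx":0,"ty":0,"tz":0,"rx":0,"ry":0,"rz":0}
    - {"gripper":255,"tx":0,"ty":0,"tz":0,"rx":0,"ry":0,"rz":0}
    - {"gripper":255,"tx":0,"ty":0,"tz":0,"rx":0,"ry":0,"rz":0}
    - {"gripper":255,"tx":0,"ty":0,"tz":0,"rx":0,"ry":0,"rz":0}

```text
clock: 31.65
position: [0.4454, 0.3044, 0.0629]
eef_rot: [-3.056, 0.724, -0.001]
ft_force: [-2.0, -1.8, 8.1]
finger_gap: 0.0385
grip_force: 39.4
```

Request:
carry_out:
  motion:
    - {"gripper":255,"tx":0,"ty":0,"tz":1,"rx":0,"ry":0,"rz":0}
    - {"gripper":255,"tx":0,"ty":0,"tz":2,"rx":0,"ry":0,"rz":0}
    - {"gripper":255,"tx":0,"ty":0,"tz":3,"rx":0,"ry":0,"rz":0}
    - {"gripper":255,"tx":0,"ty":0,"tz":3,"rx":0,"ry":0,"rz":0}
    - {"gripper":255,"tx":0,"ty":0,"tz":3,"rx":0,"ry":0,"rz":0}
    - {"gripper":255,"tx":0.2,"ty":-2.5,"tz":0,"rx":0,"ry":0,"rz":0}
    - {"gripper":255,"tx":0.2,"ty":-3.5,"tz":0,"rx":0,"ry":0,"rz":0}
    - {"gripper":255,"tx":0.2,"ty":-3.5,"tz":0,"rx":0,"ry":0,"rz":0}
    - {"gripper":255,"tx":0.2,"ty":-3.5,"tz":0,"rx":0,"ry":0,"rz":0}
    - {"gripper":255,"tx":0.2,"ty":-3.5,"tz":0,"rx":0,"ry":0,"rz":0}
    - {"gripper":255,"tx":0.2,"ty":-3.5,"tz":0,"rx":0,"ry":0,"rz":0}
    - {"gripper":255,"tx":0.2,"ty":-3.5,"tz":0,"rx":0,"ry":0,"rz":0}

```text
clock: 32.85
position: [0.4589, 0.0677, 0.1825]
eef_rot: [-3.056, 0.724, -0.001]
ft_force: [1.5, -0.1, -0.9]
finger_gap: 0.0387
grip_force: 40.6
```

Request:
carry_out:
  motion:
    - {"gripper":255,"tx":0,"ty":-3.5,"tz":0,"rx":0,"ry":0,"rz":0}
    - {"gripper":255,"tx":0,"ty":-3.5,"tz":0,"rx":0,"ry":0,"rz":0}
    - {"gripper":255,"tx":0,"ty":-3.5,"tz":0,"rx":0,"ry":0,"rz":0}
    - {"gripper":255,"tx":0,"ty":-3.5,"tz":0,"rx":0,"ry":0,"rz":0}
    - {"gripper":255,"tx":0,"ty":-3.5,"tz":0,"rx":0,"ry":0,"rz":0}
    - {"gripper":255,"tx":0,"ty":-3.5,"tz":0,"rx":0,"ry":0,"rz":0}
    - {"gripper":255,"tx":0,"ty":-3.5,"tz":0,"rx":0,"ry":0,"rz":0}
    - {"gripper":255,"tx":0,"ty":-3.5,"tz":0,"rx":0,"ry":0,"rz":0}
    - {"gripper":255,"tx":0,"ty":-3.5,"tz":0,"rx":0,"ry":0,"rz":0}
    - {"gripper":255,"tx":0,"ty":-3,"tz":0,"rx":0,"ry":0,"rz":0}
    - {"gripper":255,"tx":0,"ty":-1.5,"tz":0,"rx":0,"ry":0,"rz":0}
    - {"gripper":255,"tx":0,"ty":0,"tz":0,"rx":0,"ry":0,"rz":0}

```text
clock: 34.05
position: [0.4588, -0.2923, 0.1818]
eef_rot: [3.056, -0.729, -0.0]
ft_force: [-0.1, 0.1, -0.7]
finger_gap: 0.0384
grip_force: 40.6
```

Request:
carry_out:
  motion:
    - {"gripper":255,"tx":0,"ty":0,"tz":0,"rx":0,"ry":0,"rz":0}

```text
clock: 34.15
position: [0.4589, -0.2907, 0.1818]
eef_rot: [-3.056, 0.726, 0.0]
ft_force: [0.0, 0.6, -0.8]
finger_gap: 0.0383
grip_force: 40.6
```

```bash
python3 held.py green -0.0045; python3 - <<'E'
from h import *
c=read_camera("wrist"); m=roi(mask(c["image"],"green",110,50),(318,165),35); ys,xs=np.where(m); y=ys.min(); print(y,xs[ys==y].mean(), plane(c,(xs[ys==y].mean(),y),.008)-[.0427,-.0219])
E
```

```text
[ 0.4589 -0.2907  0.1818] [ 0.   0.6 -0.8] px 278 357 208 298
offset [-0.0001 -0.    ]
132 320.5 [ 0.45866368 -0.29301368]
```

Nearly centred: the post is at (0.459, -0.2925), so I shift y by -0.2 cm and lower.

Request:
carry_out:
  motion:
    - {"gripper":255,"tx":0,"ty":-0.2,"tz":-2.8,"rx":0,"ry":0,"rz":0}
    - {"gripper":255,"tx":0,"ty":0,"tz":-2,"rx":0,"ry":0,"rz":0}
    - {"gripper":255,"tx":0,"ty":0,"tz":-1.5,"rx":0,"ry":0,"rz":0}
    - {"gripper":255,"tx":0,"ty":0,"tz":-1.5,"rx":0,"ry":0,"rz":0}
    - {"gripper":255,"tx":0,"ty":0,"tz":-1.5,"rx":0,"ry":0,"rz":0}
    - {"gripper":255,"tx":0,"ty":0,"tz":-1.2,"rx":0,"ry":0,"rz":0}
    - {"gripper":255,"tx":0,"ty":0,"tz":-0.7,"rx":0,"ry":0,"rz":0}
    - {"gripper":255,"tx":0,"ty":0,"tz":-0.3,"rx":0,"ry":0,"rz":0}
    - {"gripper":255,"tx":0,"ty":0,"tz":-0.2,"rx":0,"ry":0,"rz":0}
    - {"gripper":255,"tx":0,"ty":0,"tz":0,"rx":0,"ry":0,"rz":0}
    - {"gripper":255,"tx":0,"ty":0,"tz":0,"rx":0,"ry":0,"rz":0}

```text
clock: 35.35
position: [0.4595, -0.2931, 0.0653]
eef_rot: [3.057, -0.725, 0.001]
ft_force: [0.0, 0.0, -1.2]
finger_gap: 0.0386
grip_force: 40.6
```

Request:
carry_out:
  motion:
    - {"gripper":255,"tx":0,"ty":0,"tz":-0.2,"rx":0,"ry":0,"rz":0}
    - {"gripper":255,"tx":0,"ty":0,"tz":-0.1,"rx":0,"ry":0,"rz":0}
    - {"gripper":255,"tx":0,"ty":0,"tz":0,"rx":0,"ry":0,"rz":0}

```text
clock: 35.65
position: [0.4596, -0.2931, 0.0629]
eef_rot: [3.057, -0.724, 0.002]
ft_force: [-1.1, 1.4, 8.1]
finger_gap: 0.0383
grip_force: 41.4
```

Request:
carry_out:
  motion:
    - {"gripper":0,"tx":0,"ty":0,"tz":0,"rx":0,"ry":0,"rz":0}
    - {"gripper":0,"tx":0,"ty":0,"tz":0,"rx":0,"ry":0,"rz":0}
    - {"gripper":0,"tx":0,"ty":0,"tz":0,"rx":0,"ry":0,"rz":0}
    - {"gripper":0,"tx":0,"ty":0,"tz":0,"rx":0,"ry":0,"rz":0}
    - {"gripper":0,"tx":0,"ty":0,"tz":0,"rx":0,"ry":0,"rz":0}
    - {"gripper":0,"tx":0,"ty":0,"tz":0,"rx":0,"ry":0,"rz":0}
    - {"gripper":0,"tx":0,"ty":0,"tz":0,"rx":0,"ry":0,"rz":0}
    - {"gripper":0,"tx":0,"ty":0,"tz":2,"rx":0,"ry":0,"rz":0}
    - {"gripper":0,"tx":0,"ty":0,"tz":4,"rx":0,"ry":0,"rz":0}
    - {"gripper":0,"tx":0,"ty":0,"tz":4,"rx":0,"ry":0,"rz":0}
    - {"gripper":0,"tx":0,"ty":0,"tz":4,"rx":0,"ry":0,"rz":0}
    - {"gripper":0,"tx":0,"ty":0,"tz":0,"rx":0,"ry":0,"rz":0}

```text
clock: 36.85
position: [0.462, -0.2941, 0.2078]
eef_rot: [3.056, -0.723, 0.016]
ft_force: [0.8, 0.5, -0.6]
finger_gap: 0.0856
grip_force: 0.0
```

Request:
carry_out:
  motion:
    - {"gripper":0,"tx":0,"ty":0,"tz":3,"rx":0,"ry":0,"rz":0}
    - {"gripper":0,"tx":0,"ty":-3,"tz":2,"rx":0,"ry":0,"rz":0}
    - {"gripper":0,"tx":0,"ty":-4,"tz":0,"rx":0,"ry":0,"rz":0}
    - {"gripper":0,"tx":0,"ty":-4,"tz":0,"rx":0,"ry":0,"rz":0}
    - {"gripper":0,"tx":0,"ty":-4,"tz":0,"rx":0,"ry":0,"rz":0}
    - {"gripper":0,"tx":0,"ty":0,"tz":0,"rx":0,"ry":0,"rz":0}
    - {"gripper":0,"tx":0,"ty":0,"tz":0,"rx":0,"ry":0,"rz":0}

```text
clock: 37.55
position: [0.4586, -0.4436, 0.2505]
eef_rot: [-3.055, 0.728, 0.003]
ft_force: [0.7, 1.0, -1.0]
finger_gap: 0.0853
grip_force: 0.0
```

```bash
python3 - <<'E'
from h import *
s=read_camera("scene");t=read_camera("top")
cv2.imwrite("pics/end.png",np.vstack([s["image"][100:300],t["image"][60:300]])); print(sense()["clock"])
E
```

```text
37.65
```

View pics/end.png

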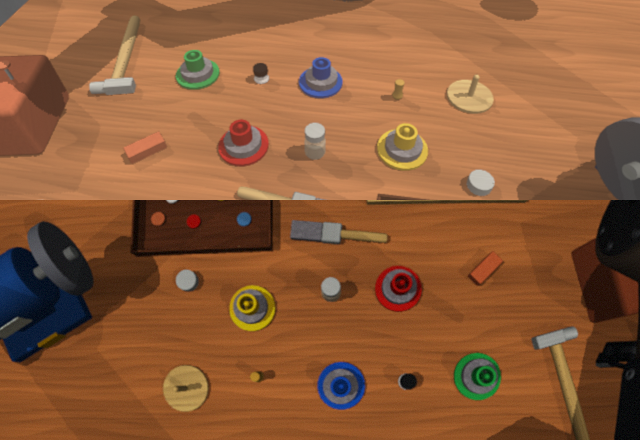

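Every wheel lies flat on its matching post: in the scene part of the picture, green (195,68), blue (320,72), red (242,140) and yellow (403,142). The spare post is empty at (470,95), the jar still stands at (315,140), and the arm is clear. Handing in.

```bash
python3 -c "
from cell import *
print(close_job())"
```

```text
the job is handed in; nothing more can be done
None
```

The job is handed in after about 38 s of arm time: all four wheels lie flat on their matching posts, the spare post is empty and the jar still stands where it was.

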